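# Load the feeder's spacer magazine and connect the air plug

### The job

Get the spacer feeder ready for a run: load every spacer plate lying on the bench into the feeder's magazine (between the four flared corner angles), flat, one on another, thickest at the bottom to thinnest on top, so that they feed in that order. Only after that lift the air plug off its two-pronged hook, stand it in the mouth of the air coupler, pull the coupler's spring sleeve back (down) so that the plug drops fully home, and let the sleeve spring forward again to lock it. Leave the other things on the bench where they are.

Things in the scene. Friction and masses are not known exactly. Their poses are not given: they have to be found in the camera images.
- plate24_mid (a point): middle (half-way up) of the loose aluminium spacer plate that is 24 mm thick (the thickest): 36 x 60 x 24 mm, 139 g, two small dark marks on its top; own x along the 36 mm width, y along the 60 mm length, z up. It starts lying flat on the bench. Not every plate is there on every start.
- plate20_mid (a point): middle (half-way up) of the loose aluminium spacer plate that is 20 mm thick (second thickest): 36 x 60 x 20 mm, 116 g, two small dark marks on its top; own x along the 36 mm width, y along the 60 mm length, z up. It starts lying flat on the bench. Not every plate is there on every start.
- plate16_mid (a point): middle (half-way up) of the loose aluminium spacer plate that is 16 mm thick (third): 36 x 60 x 16 mm, 93 g, two small dark marks on its top; own x along the 36 mm width, y along the 60 mm length, z up. It starts lying flat on the bench. Not every plate is there on every start.
- plate12_mid (a point): middle (half-way up) of the loose aluminium spacer plate that is 12 mm thick (fourth): 36 x 60 x 12 mm, 70 g, two small dark marks on its top; own x along the 36 mm width, y along the 60 mm length, z up. It starts lying flat on the bench. Not every plate is there on every start.
- plate8_mid (a point): middle (half-way up) of the loose aluminium spacer plate that is 8 mm thick (the thinnest): 36 x 60 x 8 mm, 46 g, two small dark marks on its top; own x along the 36 mm width, y along the 60 mm length, z up. It starts lying flat on the bench. Not every plate is there on every start.
- magazine: fixed feeder; origin at its underside below the magazine's axis, z up. Grey base 100 (x) x 110 (y) x 12 mm. Four steel corner angles enclose 41 (x) x 65 mm (y): plates go in with their 36 mm width along this x, either way round. Both x faces are open over the middle 47 mm, so fingers holding a plate by its width pass down between the angles. Pusher, 34 mm high, on the +x side, 47 to 142 mm out.
- magazine_floor (a point): centre of the magazine floor, on the feeder's base, 12 mm above the bench. The corner angles rise straight to 80 mm above it, then flare outwards up to 95 mm above it (flares within 33 mm of the axis in x, 45 mm in y).
- plug_head (a point): middle of the loose air plug's head, z up its axis. Dark square head 36 x 36 mm (sides along its x and y), 18 mm high: grip two opposite sides from above. Below it a brass shank 26 mm across, 47 mm long, with a groove 12 mm across and 7 mm long that starts 8 mm above its end (the last 3 mm taper to 22 mm across); lower end 56 mm below this point. 220 g. It starts hanging upright on the hook by the underside of its head.
- hook: fixed stand with a two-pronged hook; origin under its base, below where the plug hangs. Prongs along its x, 30 mm apart inside (the shank passes up between them), 6 mm wide, tops 130 mm up, from a 132 mm high post (face at x = +46 mm, 50 mm wide) to upturned tips at x = -30 mm rising 8 mm above the prongs. The head's two y sides are free for fingers.
- coupler: fixed air valve block, 75 x 75 x 25 mm, carrying an upright quick coupler on its centre, mouth upwards; origin at the centre of its underside, z up. A capped pipe stub reaches 58 mm out on its +x side, 25 mm high.
- coupler_mouth (a point): centre of the coupler mouth's rim, 78 mm above the bench. Bore 28 mm across, flared to 36 mm in the top 6 mm. Sleeve forward: latch dogs cross the bore and a plug set in the mouth stands on them, 32 mm deep (head middle 24 mm above this point). Sleeve back: the dogs withdraw and the plug falls 13 mm to its seat by its weight (head middle 11 mm above this point).
- sleeve (a joint): travel of the coupler's spring sleeve in m: 0 forward (up), 0.012 fully back (down, at its stop). The latch dogs clear the plug only near the stop (about 0.011); when the sleeve comes forward they close into the plug's groove and lock it. The spring pushes forward with 7 N at 0 and 13 N at 0.012.
- sleeve_top (a point): centre of the sleeve's upper rim (level with the coupler mouth when forward; moves down with it). The sleeve is a knurled steel tube 56 mm across and 40 mm long around the coupler, with a flange 68 mm across and 5 mm thick at its lower end; it can be gripped from above by its sides, fingers straddling the plug's head.
- spray_can: bystander, to be left alone: white metal can 52 mm across, 120 mm tall, standing; origin at its underside
- tape: bystander, to be left alone: roll of grey tape lying flat, 90 mm across, 24 mm high; origin at its underside
- screwdriver: bystander, to be left alone: screwdriver lying, 160 mm long; origin at its underside
- wrench: bystander, to be left alone: wrench lying, 170 mm long; origin at its underside
- jar: bystander, to be left alone: glass jar 70 mm across, 80 mm tall; origin at its underside
- carton: bystander, to be left alone: cardboard box 80 x 100 x 50 mm; origin at its underside
- collar: bystander, to be left alone: steel collar lying flat, 34 mm across, 14 mm high; origin at its underside
Not all that is in view belongs to the job. What is shaped like the part that bears plate20_mid but blue is not meant. Leave any red look-alike of the coupler alone.

How it is judged:
By the outcome, as a careful person would: the job done as asked, in the order asked, and still so for the second after the job is handed in, with the robot touching nothing.
Of plate24, plate20, plate16, plate12, plate8 only 3 to 5 are there at a start; the rules pass over those that are not, and their reading is None.
At some moment in a run one of plate24, plate20, plate16, plate12, plate8 may be knocked a few centimetres aside while the robot is not near it.
It also fails if it takes over 210 s, if anything falls off the work surface, if the arm or the gripper's body presses on something with over 40 N, if the wrist force passes 120 N, or if a joint passes its speed limit or range.

### The arm

A 6-joint arm with a two-finger parallel gripper is mounted at the origin on the work surface. World frame = base frame: x ahead of the robot, y to its left, z up, the work surface at z = 0. Lengths are in m, angles in degrees, forces in N, time in s.
With the tool pointing down it reaches from about 0.25 to 0.725 m from the base axis. Payload 9.7 kg.
Tool frame: the origin (TCP) lies at the very end of the fingers, on their centre line; the grasp point (between the pads) lies 19 mm behind it (bot.grip_point_offset is the z of the grasp point in the tool frame, in m); z points along the fingers, x is the direction in which the jaws open and shut, and the axes are right-handed (so a half turn about z gives the same grasp; the last joint's range is limited). The gripper opens to 85 mm and grips with 20 to 120 N. Pads are 22 mm wide; open, the fingers measure 114 mm over their backs; the gripper's body (76 mm by 85 mm) begins 54 mm behind the grasp point. The pads swing forward as they close: fully open they stand 13 mm farther back than shut.
Start: joints at [77.006, 4.979, 10.078, 95.1, 0, 90], TCP at [0.124, 0.536, 0.231] pointing down, gripper open.
Joint ranges: [-179.16, 179.16], [-48.56, 103.87], [-65.8, 70.77], [-126.05, 130.52], [-82.76, 87.17], [-180, 180]. Speed limits (degrees/s): [127.2, 127.2, 147.25, 180, 180, 180].

### API

Orientations are given as [roll, pitch, yaw] about the fixed x, y, z axes, in that order (R = Rz(yaw) Ry(pitch) Rx(roll)).
In Python, from workcell import get_obs, viewer, job_done, bot gives the robot as it stands.
- The arm moves only by the shell command python3 -m handwheel 'ROWS' [FORCE]. ROWS is JSON, a list of rows, each a list of 5 numbers: the closure, from 0 (fully open) to 1 (shut), then the shift along the world's x, y, z in m, then the turn about the world's z in degrees. A call has 1 to 5 rows; each row is the pose to reach, as a shift and turn from the pose measured when the call began; what a row does not reach only later rows make up. A row lasts 1/10 s, in which the tool goes at most 50 mm and 8.59 degrees, less where a joint would pass 70% of its speed; a pose out of reach is approached as far as the arm can. A call with a gripper value outside its range is refused whole. The fingers move at their own pace and stop on an object; FORCE is the grip in N (left out, the last holds). Time passes only in rows, so rows that repeat a pose let the fingers close. It gives the time, the measured TCP pose, the force and the opening at its end, in the units of the state.
- get_obs(): the state, without advancing time (a new reading comes with each control period).
- viewer.camera(name): name is "side" or "top"; returns a dict with "color" (480x640x3 uint8, blue, green, red), "K" (3x3 intrinsics, pixels), "origin" and "orientation" of the camera in the world. Camera axes: x right, y down, z forward; pixel columns grow to the right and rows downward; lengths in m; the calibration is good to about 2 mm. A picture is of the moment at which its call begins. There is no depth.
- job_done(): hands the job in, once; it reports no verdict.
The state is a dict: "time": time; "q": joint angles; "qd": joint speeds; "joint_efforts": joint torques, N m; "ee_pos": TCP position; "tcp_rot": TCP orientation; "wrist_force": force on the tool from outside, world axes, zero at the start; "torque": the same for the moment, N m; "opening": finger opening in m.
Only numpy, scipy, OpenCV 4.12 (cv2) and the standard library are available. Lean on these libraries where they do the work, as an engineer would, in place of code of your own. Each camera call takes 0.05 s, during which the arm holds its last target.

## Working session

There is one attempt and no reset: what is moved stays moved. The work goes in short steps, Python scripts to look and compute and a shell command to move; the robot and the scene stay as the last step left them, time stands still between calls to the robot, and variables do not carry over. Pictures are saved under pics/ and viewed, and the job is handed in when it is done.

```bash
mkdir -p pics; ls; cat > h.py <<'E'
import numpy as np, cv2
from workcell import get_obs, viewer, job_done, bot
from scipy.spatial.transform import Rotation as R
def cam(n):
    c=viewer.camera(n); return c
E
python3 - <<'E'
from h import *
o=get_obs(); print(o)
for n in("top","side"):
    c=cam(n); cv2.imwrite(f"pics/{n}0.png",c["color"]); print(n,c["K"],c["origin"],c["orientation"])
E
```

```text
pics
{'time': 0.0, 'q': array([7.70045318e+01, 5.01153703e+00, 1.00333954e+01, 9.50995242e+01,
       1.09273658e-04, 8.99986261e+01]), 'qd': array([-0.05812991, -0.01957448,  0.04512775, -0.02362381,  0.04115548,
       -0.16026512]), 'joint_efforts': array([ 6.14519831e-05, -5.20388496e+01,  4.64806259e+01,  1.63683062e-02,
       -4.38939799e-05, -6.66368933e-06]), 'ee_pos': array([0.12362731, 0.53568441, 0.2305694 ]), 'tcp_rot': array([-1.79999889e+02,  7.76657755e-02,  7.70059056e+01]), 'wrist_force': array([ 1.03932282,  0.19609386, -0.51539356]), 'torque': array([ 0.01324939,  0.02390899, -0.02305247]), 'opening': 0.08537716968528475}
top [[599.73416975   0.         325.08172713]
 [  0.         599.73416975 240.69638766]
 [  0.           0.           1.        ]] [ 0.25518462 -0.0377657   1.617724  ] [-169.35846493    1.06265395  -91.01308283]
side [[454.92842692   0.         310.68978766]
 [  0.         454.92842692 237.87204896]
 [  0.           0.           1.        ]] [ 0.15629148 -0.93247809  0.8503081 ] [-126.4483919    -0.33383563  -22.36415665]
```

View pics/top0.png

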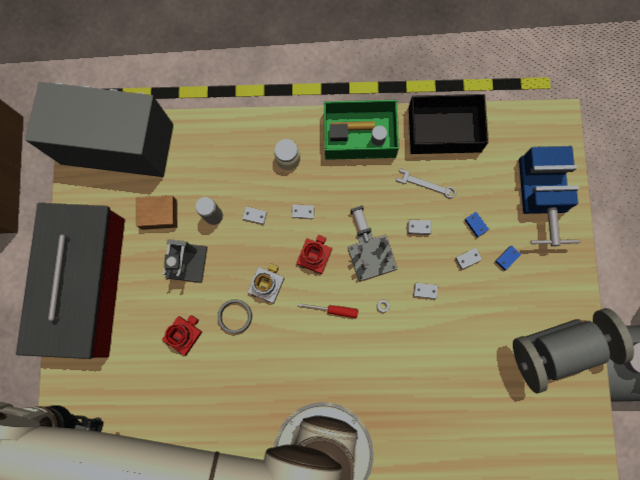

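View pics/side0.png

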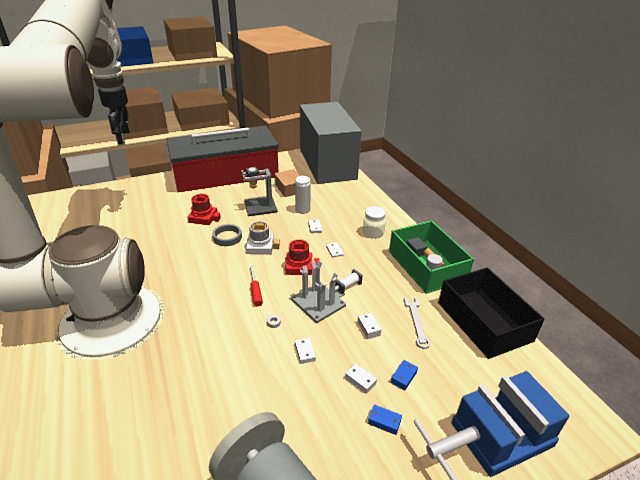

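```bash
cat >> h.py <<'E'
def proj(c,P):
    P=np.atleast_2d(P).astype(float); r=R.from_euler('xyz',c["orientation"],degrees=True)
    q=r.inv().apply(P-np.array(c["origin"])); K=c["K"]
    return np.c_[K[0,0]*q[:,0]/q[:,2]+K[0,2],K[1,1]*q[:,1]/q[:,2]+K[1,2]]
def ray(c,px,z):
    px=np.atleast_2d(px).astype(float);K=c["K"]
    d=np.c_[(px[:,0]-K[0,2])/K[0,0],(px[:,1]-K[1,2])/K[1,1],np.ones(len(px))]
    d=R.from_euler('xyz',c["orientation"],degrees=True).apply(d);o=np.array(c["origin"])
    return o+d*((z-o[2])/d[:,2])[:,None]
def crop(im,x,y,w,h,s): return cv2.resize(im[y:y+h,x:x+w],None,fx=s,fy=s,interpolation=cv2.INTER_CUBIC)
E
python3 - <<'E'
from h import *
import pickle
t=cam("top");s=cam("side");pickle.dump((t,s),open("c0.pkl","wb"))
ctr=[(255,215),(303,211),(419,227),(468,259),(425,291)]
sc=[]
A=[];B=[]
for p in ctr:
    w=ray(t,p,.015)[0];q=proj(s,w)[0];print(p,w.round(4),q.round(1))
    A.append(crop(t["color"],p[0]-16,p[1]-16,32,32,8)); B.append(crop(s["color"],int(q[0])-20,int(q[1])-20,40,40,8))
cv2.imwrite("pics/a.png",np.vstack([np.hstack(A[:3]),np.hstack(A[3:]+[A[0]*0])]))
cv2.imwrite("pics/b.png",cv2.resize(np.vstack([np.hstack(B[:3]),np.hstack(B[3:]+[B[0]*0])]),None,fx=.82,fy=.82))
E
```

```text
(255, 215) [0.6328 0.1779 0.015 ] [314.8 223.7]
(303, 211) [0.6411 0.0458 0.015 ] [334.3 246.2]
(419, 227) [ 0.5894 -0.2698  0.015 ] [368.9 323.2]
(468, 259) [ 0.4986 -0.3972  0.015 ] [359.8 374.9]
(425, 291) [ 0.4146 -0.2776  0.015 ] [304.2 346.5]
```

```bash
python3 - <<'E'
from h import *
import pickle
t,s=pickle.load(open("c0.pkl","rb"))
cv2.imwrite("pics/c.png",crop(s["color"],200,150,160,120,5));cv2.imwrite("pics/d.png",crop(s["color"],240,230,130,100,6))
cv2.imwrite("pics/e.png",crop(t["color"],155,185,160,120,5));cv2.imwrite("pics/f.png",crop(t["color"],330,190,100,100,6))
E
```

```text
(no output)
```

View pics/a.png

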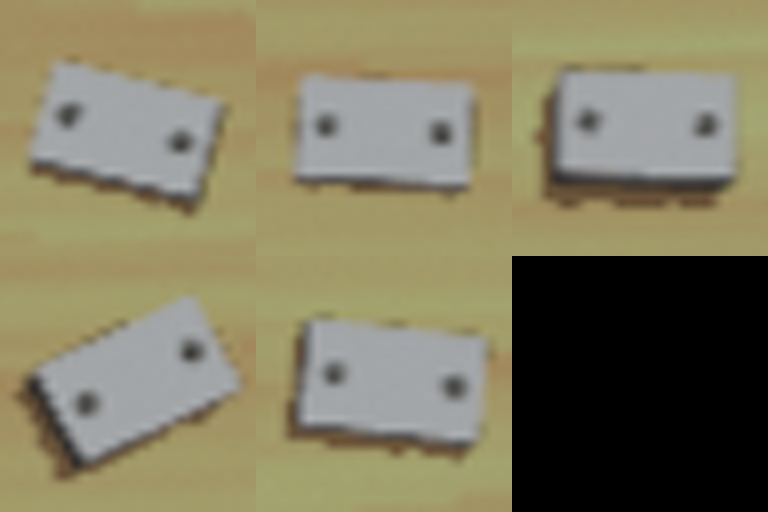

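View pics/b.png

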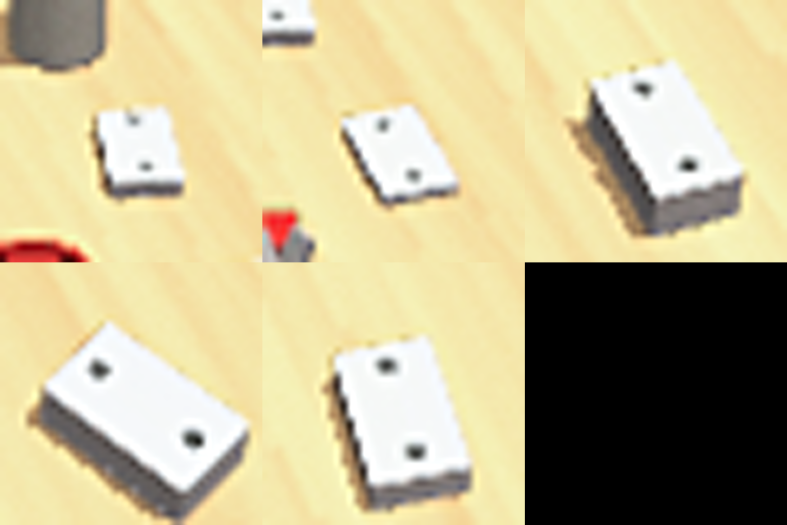

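View pics/c.png

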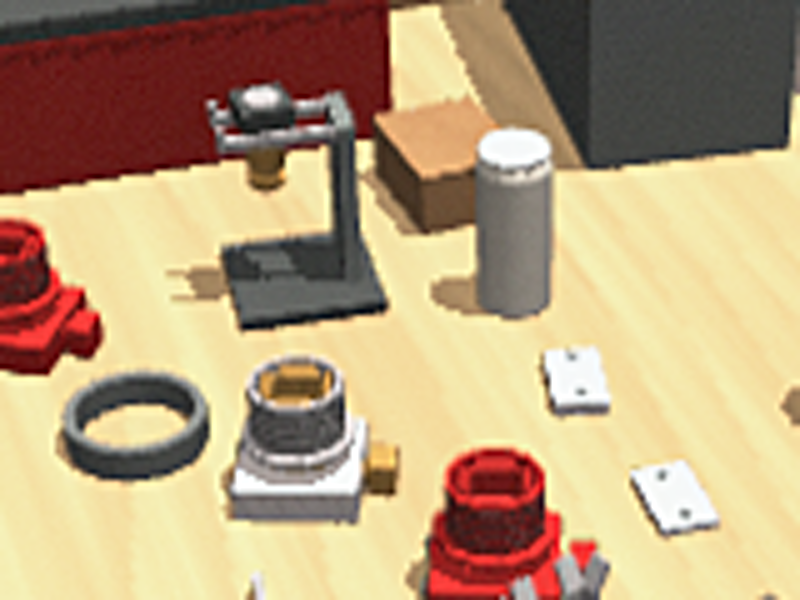

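View pics/d.png

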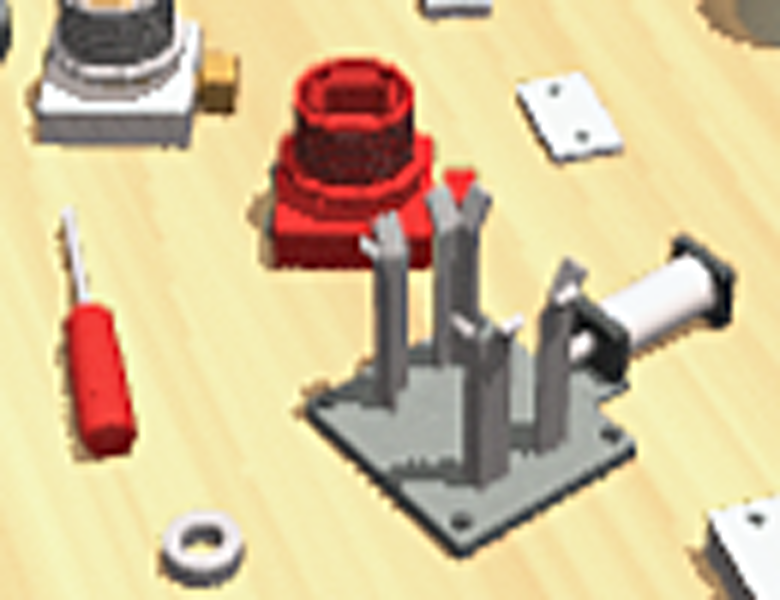

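View pics/e.png

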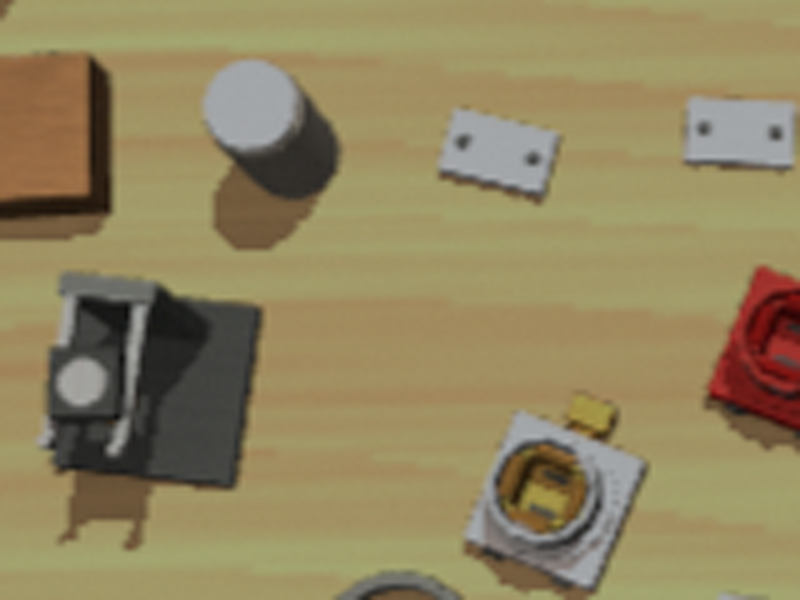

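View pics/f.png

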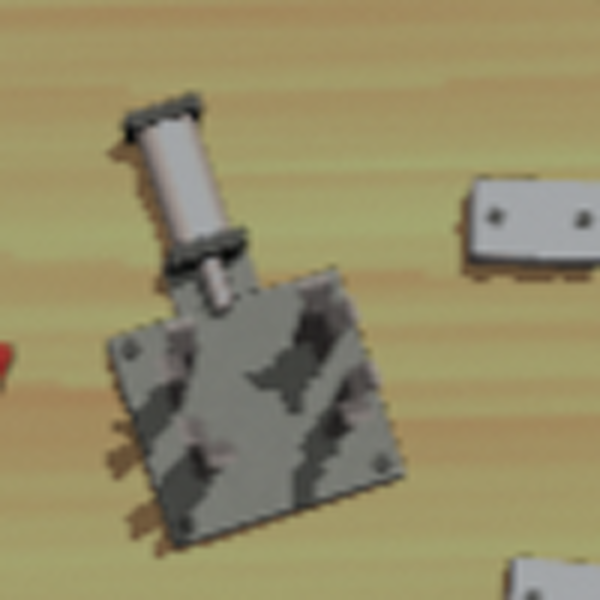

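```bash
cat >> h.py <<'E'
from scipy.optimize import least_squares
def mom(m):
    a=m["m00"]; s=np.sqrt(a)
    return np.array([m["m10"]/a,m["m01"]/a,s*.3,m["mu20"]/a/s,m["mu11"]/a/s,m["mu02"]/a/s])
def facemask(c,p,n,ups=4):
    im=c["color"]; x,y=int(round(p[0]))-28,int(round(p[1]))-28
    x=max(x,0);y=max(y,0)
    cr=im[y:y+56,x:x+56]; cr=cv2.resize(cr,None,fx=ups,fy=ups,interpolation=cv2.INTER_LINEAR).astype(int)
    th=(120 if n=="top" else 190)
    m=((cr[...,0]>th)&(cr.max(2)-cr.min(2)<(30))).astype(np.uint8)
    k,l,st,ce=cv2.connectedComponentsWithStats(m)
    j=min([i for i in range(1,k) if st[i,4]>60*ups],key=lambda i:np.hypot(*(ce[i]/ups-[p[0]-x,p[1]-y])))
    cs,_=cv2.findContours((l==j).astype(np.uint8),cv2.RETR_EXTERNAL,cv2.CHAIN_APPROX_NONE)
    f=np.zeros_like(m);cv2.drawContours(f,cs,-1,1,-1)
    mm=cv2.moments(f,True)
    a=mm["m00"];q=mom(mm)
    q[0]=(q[0]+.5)/ups-.5+x;q[1]=(q[1]+.5)/ups-.5+y;q[2:]/=ups
    return q
def quad(p,h):
    x,y,yaw=p;c,s=np.cos(yaw),np.sin(yaw)
    return np.array([[x+c*u-s*v,y+s*u+c*v,h] for u,v in((-.018,-.03),(.018,-.03),(.018,.03),(-.018,.03))])
def qm(c,p,h):
    return mom(cv2.moments(proj(c,quad(p,h)).astype(np.float32).reshape(-1,1,2)))
def fitplate(t,s,x0,side=True,h=None):
    mt=facemask(t,proj(t,[x0[0],x0[1],x0[3]])[0],"top"); ms=facemask(s,proj(s,[x0[0],x0[1],x0[3]])[0],"side") if side else None
    f=lambda p:np.r_[qm(t,p[:3],p[3] if h is None else h)-mt,(qm(s,p[:3],p[3] if h is None else h)-ms) if side else [],0.0*p[3]]
    best=None
    for y0 in np.arange(0,np.pi,np.pi/6):
        r=least_squares(f,[x0[0],x0[1],y0,x0[3]],x_scale=[.01,.01,.1,.01])
        if best is None or r.cost<best.cost:best=r
    return best,f(best.x)
E
python3 - <<'E'
from h import *
import pickle
t,s=pickle.load(open("c0.pkl","rb"))
for p in [(255,215),(303,211),(419,227),(468,259),(425,291)]:
    w=ray(t,p,.015)[0]
    b,r=fitplate(t,s,[w[0],w[1],0,.015]);print(b.x[:2].round(4),np.degrees(b.x[2]).round(1),(b.x[3]*1e3).round(1),b.cost.round(3),r.round(2))
E
```

```text
[0.6355 0.1815] 155.3 7.7 0.106 [-0.04  0.14  0.05 -0.18  0.2   0.18  0.2   0.04 -0.02 -0.02 -0.2  -0.03
  0.  ]
[0.6438 0.0475] -0.0 4.2 0.083 [-0.    0.22  0.05 -0.04 -0.13  0.02  0.28  0.02 -0.03  0.1   0.03 -0.07
  0.  ]
[ 0.5905 -0.2701] -0.0 17.3 0.417 [-0.46  0.5   0.03  0.   -0.07  0.02  0.25  0.53 -0.06  0.09  0.04 -0.08
  0.  ]
[ 0.5011 -0.3987] 0.0 13.8 1.042 [-0.52  0.46  0.04  0.32  0.54 -0.25  0.3   0.12 -0.05 -0.84 -0.2   0.54
  0.  ]
[ 0.4171 -0.2799] 150.0 12.9 0.819 [-0.14  0.16  0.05 -0.32  0.5   0.36  0.68 -0.53 -0.03 -0.06 -0.6   0.
  0.  ]
```

```bash
cat >> h.py <<'E'
_g=(np.arange(24)+.5)/24-.5;_U,_V=[a.ravel() for a in np.meshgrid(_g,_g)]
def qm(c,p,h):
    x,y,yaw=p;cc,ss=np.cos(yaw),np.sin(yaw);u=_U*.036;v=_V*.06
    P=proj(c,np.c_[x+cc*u-ss*v,y+ss*u+cc*v,np.full(len(u),h)])
    Q=proj(c,quad(p,h));a,b=Q[2]-Q[0],Q[3]-Q[1];A=abs(a[0]*b[1]-a[1]*b[0])/2;s=np.sqrt(A)
    C=np.cov(P.T,bias=True)*24**2/(24**2-1)
    return np.r_[P.mean(0),s*.3,C[0,0]/s,C[0,1]/s,C[1,1]/s]
E
cat > fitall.py <<'E'
from h import *
import pickle
t,s=pickle.load(open("c0.pkl","rb"))
for p in [(255,215),(303,211),(419,227),(468,259),(425,291)]:
    w=ray(t,p,.015)[0]
    b,r=fitplate(t,s,[w[0],w[1],0,.015]);print(b.x[:2].round(4),np.degrees(b.x[2]).round(1),(b.x[3]*1e3).round(1),b.cost.round(3),r.round(2))
E
python3 fitall.py
```

```text
[0.6354 0.1815] 165.7 7.8 0.035 [-0.04  0.16  0.05 -0.   -0.02  0.02  0.19 -0.04 -0.02  0.02 -0.03 -0.04
  0.  ]
[0.6439 0.0476] 175.4 4.0 0.055 [-0.06  0.21  0.05 -0.05 -0.01  0.02  0.23 -0.05 -0.03  0.   -0.03 -0.03
  0.  ]
[ 0.5904 -0.2708] 176.8 19.5 0.127 [-0.1   0.35  0.04  0.01  0.02  0.03  0.32 -0.08 -0.05  0.   -0.02 -0.04
  0.  ]
[ 0.501  -0.3996] 23.8 14.7 0.177 [-0.12  0.44  0.04 -0.   -0.01  0.02  0.36 -0.08 -0.05 -0.02  0.    0.
  0.  ]
[ 0.4163 -0.2802] -8.0 11.3 0.246 [-0.1   0.51  0.05 -0.01  0.02  0.02  0.45 -0.09 -0.02  0.01 -0.02 -0.05
  0.  ]
```

```bash
cat > ba.py <<'E'
from h import *
import pickle
t,s=pickle.load(open("c0.pkl","rb"))
P=[(255,215),(303,211),(419,227),(468,259),(425,291)];H=[.012,.008,.024,.020,.016]
M=[];X0=[]
for p,h in zip(P,H):
    w=ray(t,p,h)[0]; b,_=fitplate(t,s,[w[0],w[1],0,.015]); X0.append(b.x[:3])
    M.append((facemask(t,p,"top"),facemask(s,proj(s,[w[0],w[1],h])[0],"side")))
def adj(c,d):
    c=dict(c);c["origin"]=np.array(c["origin"])+d[:3]*1e-3
    c["orientation"]=(R.from_rotvec(d[3:]*1e-3)*R.from_euler('xyz',c["orientation"],degrees=True)).as_euler('xyz',degrees=True);return c
def f(v):
    a,b=adj(t,v[:6]),adj(s,v[6:12]); r=[v[:3]/2,v[3:6]/1.,v[6:9]/2,v[9:12]/1.]
    for i in range(5):
        p=v[12+3*i:15+3*i]
        r+= [(qm(a,p,H[i])-M[i][0])/.15,(qm(b,p,H[i])-M[i][1])/.15]
    return np.concatenate(r)
r=least_squares(f,np.r_[np.zeros(12),np.ravel(X0)],x_scale=np.r_[np.ones(12),np.tile([.01,.01,.1],5)])
print(r.cost,r.x[:12].round(2))
for i in range(5):print(int(H[i]*1e3),r.x[12+3*i:14+3*i].round(4),(np.degrees(r.x[14+3*i])%180).round(1))
np.save("cal.npy",r.x[:12])
E
python3 ba.py; cat >> h.py <<'E'
def adj(c,d):
    c=dict(c);c["origin"]=np.array(c["origin"])+d[:3]*1e-3
    c["orientation"]=(R.from_rotvec(d[3:]*1e-3)*R.from_euler('xyz',c["orientation"],degrees=True)).as_euler('xyz',degrees=True);return c
def cc(n):
    d=np.load("cal.npy");return adj(viewer.camera(n),d[:6] if n=="top" else d[6:])
E
python3 - <<'E'
from h import *
import pickle
t,s=pickle.load(open("c0.pkl","rb"));d=np.load("cal.npy");t=adj(t,d[:6]);s=adj(s,d[6:])
def base(c,pts,off,sc,z): 
    w=ray(c,np.array(pts)/sc+np.array(off)-.5+.5/sc,z);return w
w=base(t,[(107,340),(333,270),(405,475),(180,547)],(330,190),6,.012);print(w.round(4),w.mean(0))
# side: corner left, front, right
ws=base(s,[(307,408),(460,553),(635,447)],(240,230),6,.012);print(ws.round(4), (ws[0]+ws[2])/2)
for i in range(4):print(np.linalg.norm(w[i]-w[(i+1)%4]))
e=(w[1]-w[0])+(w[2]-w[3]);print("y edge ang",np.degrees(np.arctan2(e[1],e[0])))
e=(w[1]-w[2])+(w[0]-w[3]);print("x edge ang",np.degrees(np.arctan2(e[1],e[0])))
E
```

```text
2.611711849554436 [-1.16 -1.1   0.5  -0.38  0.38 -0.71  1.16  1.1   0.57  0.2  -0.16  0.48]
12 [0.6334 0.1788] 165.8
8 [0.642  0.0453] 175.4
24 [ 0.5886 -0.2723] 176.9
20 [ 0.4994 -0.4009] 23.8
16 [ 0.4151 -0.2817] 172.2
[[ 0.5391 -0.0757  0.012 ]
 [ 0.5691 -0.1791  0.012 ]
 [ 0.4746 -0.2079  0.012 ]
 [ 0.4442 -0.106   0.012 ]] [ 0.50672791 -0.14216096  0.012     ]
[[ 0.4445 -0.1076  0.012 ]
 [ 0.4734 -0.2118  0.012 ]
 [ 0.5676 -0.1833  0.012 ]] [ 0.50603498 -0.14545526  0.012     ]
0.10768248128909237
0.098843252652405
0.10636314525028882
0.09961760616559161
y edge ang -73.58657745721746
x edge ang 17.33772267480147
```

```bash
python3 -m handwheel '[[0,0.023,-0.040,0,-4],[0,0.046,-0.080,0,-8],[0,0.070,-0.121,0,-12],[0,0.093,-0.162,0,-16],[0,0.116,-0.202,0,-20]]' 30; python3 -m handwheel '[[0,0.023,-0.040,0,-4],[0,0.046,-0.080,0,-8],[0,0.070,-0.121,0,-12],[0,0.093,-0.162,0,-16],[0,0.116,-0.202,0,-20]]' 
```

```text
time: 0.7
ee_pos: [0.24, 0.3321, 0.2307]
tcp_rot: [180.0, 0.0, 56.9]
wrist_force: [1.1, 1.1, 0.7]
opening: 0.0853
time: 1.2
ee_pos: [0.3565, 0.1282, 0.2309]
tcp_rot: [180.0, -0.0, 36.7]
wrist_force: [0.6, 0.3, -0.0]
opening: 0.0853
```

```bash
python3 - <<'E'
from h import *
import pickle
t,s=pickle.load(open("c0.pkl","rb"));d=np.load("cal.npy")
X0=np.array([.5065,-.1435]);a=np.radians(16.5)
def W(u,v,z): return [X0[0]+np.cos(a)*u-np.sin(a)*v,X0[1]+np.sin(a)*u+np.cos(a)*v,z]
for c,n,o,sc in((adj(t,d[:6]),"mt",(330,200,90,90),8),(adj(s,d[6:]),"ms",(285,255,80,70),9)):
    im=crop(c["color"],*o,sc)
    def dr(pts,col,close=True):
        q=proj(c,pts);q=((q-np.array(o[:2])+.5)*sc-.5);cv2.polylines(im,[np.int32(q*16)],close,col,1,cv2.LINE_AA,4)
    dr([W(*p,.012) for p in((-.05,-.055),(.05,-.055),(.05,.055),(-.05,.055))],(0,255,0))
    for z,col in((.012,(255,0,0)),(.092,(0,0,255))): dr([W(*p,z) for p in((-.0205,-.0325),(.0205,-.0325),(.0205,.0325),(-.0205,.0325))],col)
    dr([W(*p,.107) for p in((-.033,-.045),(.033,-.045),(.033,.045),(-.033,.045))],(0,255,255))
    cv2.imwrite(f"pics/{n}.png",im)
E
```

```text
(no output)
```

View pics/mt.png

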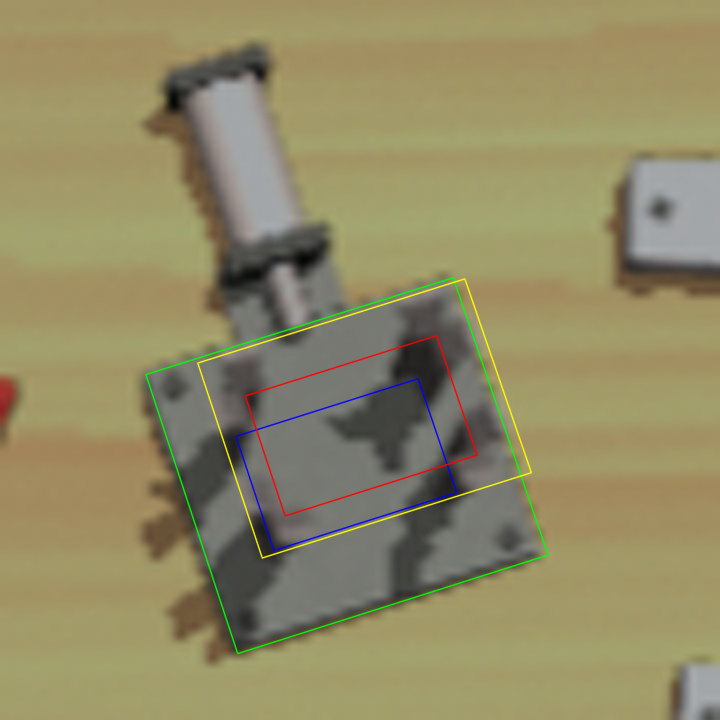

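View pics/ms.png

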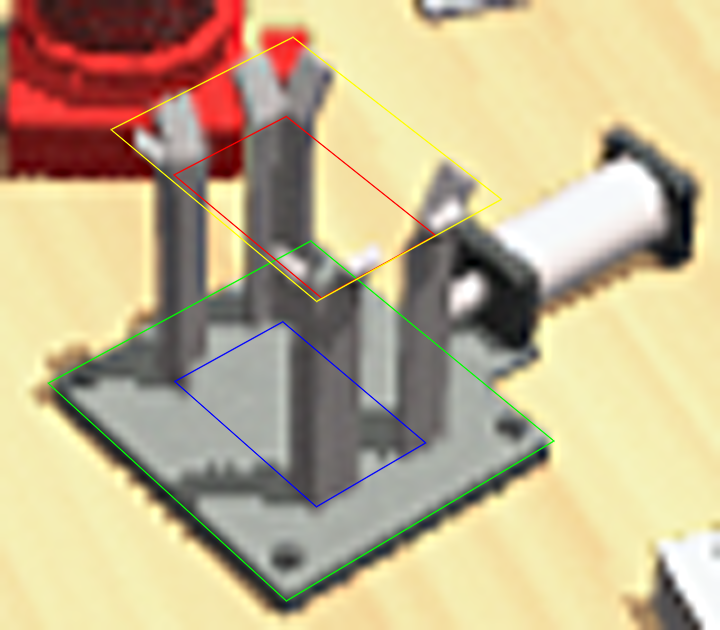

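```bash
python3 -m handwheel '[[0,0.023,-0.040,0,-4],[0,0.046,-0.080,0,-8],[0,0.070,-0.120,0,-12],[0,0.093,-0.160,0,-16],[0,0.116,-0.200,0,-20]]' 30; python3 -m handwheel '[[0,0.023,-0.040,-0.02,-4],[0,0.046,-0.080,-0.04,-8],[0,0.070,-0.120,-0.06,-12],[0,0.093,-0.160,-0.09,-16],[0,0.116,-0.200,-0.121,-20]]'
python3 - <<'E'
from h import *
t=cc("top");s=cc("side");o=get_obs();print(o["ee_pos"],o["tcp_rot"])
pt=proj(t,o["ee_pos"])[0];ps=proj(s,o["ee_pos"])[0];print(pt,ps)
A=crop(t["color"],int(pt[0])-30,int(pt[1])-30,60,60,7);B=crop(s["color"],int(ps[0])-40,int(ps[1])-30,60,60,7)
cv2.drawMarker(A,(int(7*(pt[0]-int(pt[0])+30.5)),int(7*(pt[1]-int(pt[1])+30.5))),(0,255,0),0,15)
cv2.drawMarker(B,(int(7*(ps[0]-int(ps[0])+40.5)),int(7*(ps[1]-int(ps[1])+30.5))),(0,255,0),0,15)
cv2.imwrite("pics/g1.png",np.hstack([A,B])[:, :840][:, :])
E
```

```text
time: 1.7
ee_pos: [0.473, -0.0739, 0.2309]
tcp_rot: [180.0, -0.0, 16.5]
wrist_force: [0.9, 1.4, -0.1]
opening: 0.0853
time: 2.2
ee_pos: [0.584, -0.2658, 0.1165]
tcp_rot: [180.0, -0.0, -3.7]
wrist_force: [0.3, 0.5, 0.9]
opening: 0.0854
[ 0.5825204  -0.26682297  0.11036098] [-179.88597254    0.42863156   -3.78224074]
[422.19246509 221.27848733] [368.89724545 295.73025838]
```

```bash
python3 - <<'E'
import cv2
cv2.imwrite("pics/g2.png",cv2.resize(cv2.imread("pics/g1.png"),(800,400)))
E
```

```text
(no output)
```

View pics/g2.png

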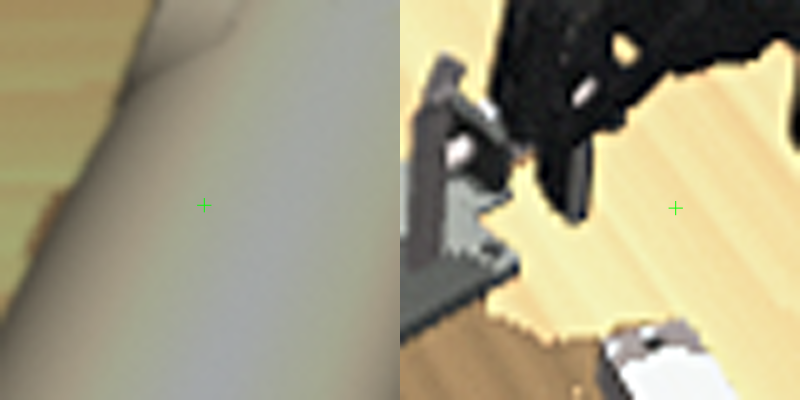

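```bash
python3 -m handwheel '[[0,0.0061,-0.0055,-0.03,0.7],[0,0.0061,-0.0055,-0.06,0.7],[0,0.0061,-0.0055,-0.085,0.7],[0,0.0061,-0.0055,-0.0985,0.7],[0,0.0061,-0.0055,-0.0985,0.7]]'; python3 - <<'E'
from h import *
s=cc("side");o=get_obs();print(o["ee_pos"],o["tcp_rot"],o["wrist_force"])
cv2.imwrite("pics/g3.png",crop(s["color"],320,270,90,75,8))
E
```

```text
time: 2.8
ee_pos: [0.5876, -0.2715, 0.0103]
tcp_rot: [-179.8, 0.6, -3.1]
wrist_force: [0.1, 0.4, 0.8]
opening: 0.0854
[ 0.58840704 -0.27191297  0.0120639 ] [-179.86690421    0.46161117   -3.05961701] [ 0.20457098 -0.76796072  0.60994157]
```

View pics/g3.png

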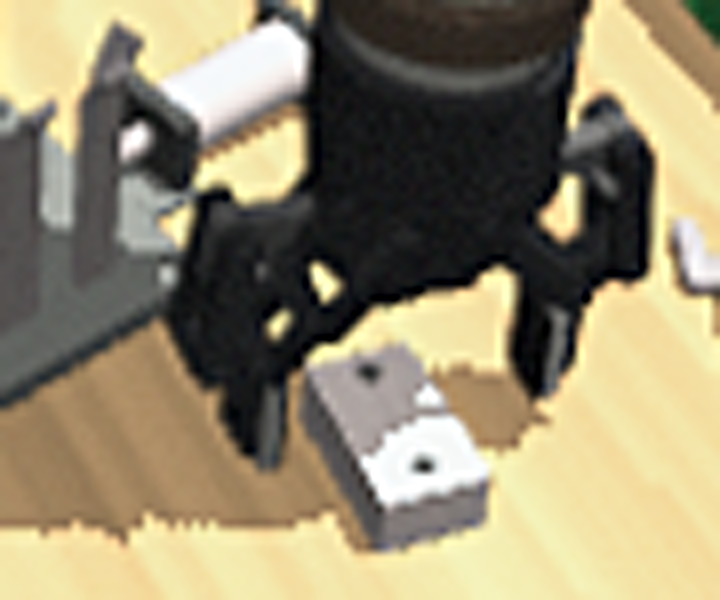

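```bash
python3 -m handwheel '[[0.7,0,0,0,0],[0.7,0,0,0,0],[0.7,0,0,0,0],[0.7,0,0,0,0],[0.7,0,0,0,0]]' 40; python3 - <<'E'
from h import *
s=cc("side");o=get_obs();print(o["ee_pos"],o["tcp_rot"],o["opening"])
cv2.imwrite("pics/g4.png",crop(s["color"],320,270,90,75,8))
E
```

```text
time: 3.35
ee_pos: [0.5889, -0.2722, 0.0133]
tcp_rot: [-179.9, 0.4, -3.1]
wrist_force: [-1.3, 0.5, 5.5]
opening: 0.0348
[ 0.58893988 -0.27220824  0.01336046] [-179.90628851    0.36637585   -3.06348124] 0.034882250235567375
```

View pics/g4.png

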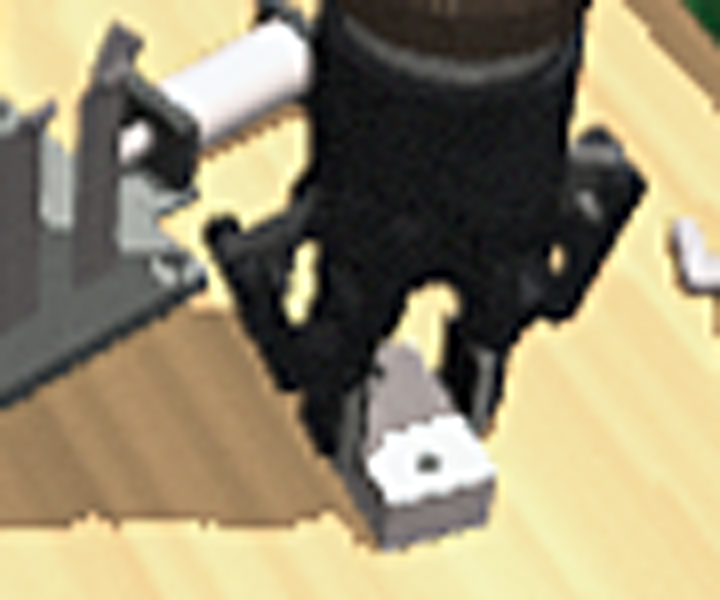

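```bash
python3 -m handwheel '[[0.7,0,0,0.02,0],[0.7,0,0,0.05,0],[0.7,0,0,0.085,0],[0.7,0,0,0.12,0],[0.7,0,0,0.145,0]]'; python3 -m handwheel '[[0.7,-0.014,0.021,0,3.3],[0.7,-0.032,0.049,0,7.8],[0.7,-0.054,0.084,0,13],[0.7,-0.074,0.115,0,18],[0.7,-0.082,0.128,0,19.6]]' ;python3 -m handwheel '[[0.7,0,0,0,0],[0.7,0,0,0,0]]'; python3 - <<'E'
from h import *
import time
t=cc("top");s=cc("side");o=get_obs();print(o["ee_pos"],o["tcp_rot"],o["opening"],o["wrist_force"])
cv2.imwrite("pics/g5.png",crop(s["color"],270,200,95,75,8));cv2.imwrite("pics/g5t.png",crop(t["color"],320,180,110,100,6))
E
```

```text
time: 3.9
ee_pos: [0.5892, -0.2723, 0.1611]
tcp_rot: [-180.0, 0.3, -3.1]
wrist_force: [0.7, -1.4, -1.4]
opening: 0.0347
time: 4.4
ee_pos: [0.5057, -0.1424, 0.1615]
tcp_rot: [-179.9, 0.2, 16.8]
wrist_force: [0.3, -0.6, -1.0]
opening: 0.0347
time: 4.6
ee_pos: [0.5061, -0.1426, 0.1619]
tcp_rot: [-180.0, 0.2, 16.7]
wrist_force: [-0.0, -0.3, -1.6]
opening: 0.0351
[ 0.50630717 -0.14317823  0.16140947] [-179.95070721    0.2393393    16.68208042] 0.03498201036324013 [-0.47119515 -0.64749595 -1.39807583]
```

View pics/g5.png

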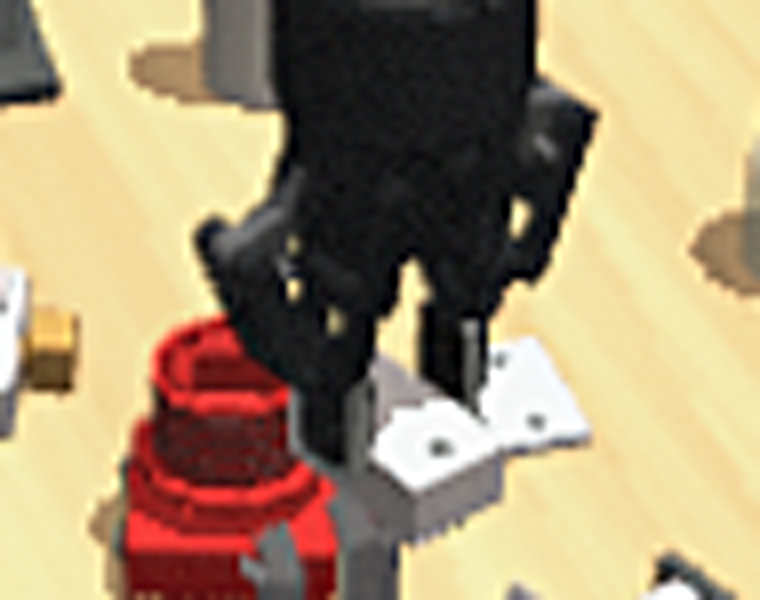

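View pics/g5t.png

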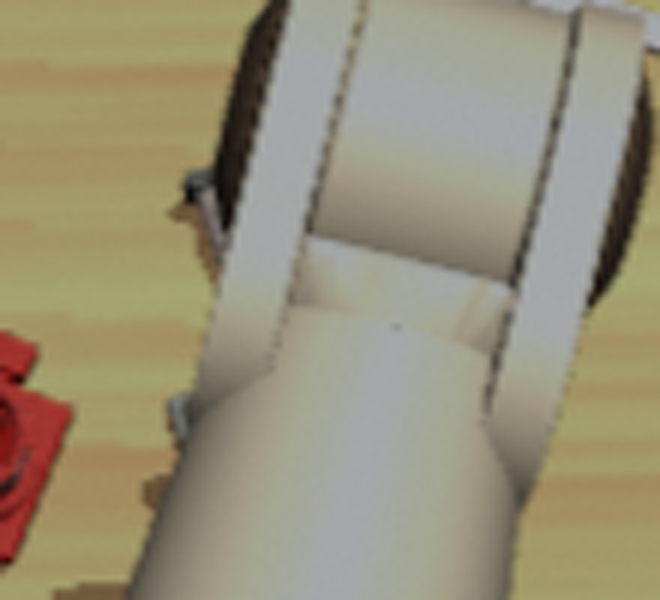

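```bash
cat >> h.py <<'E'
def ov(c,o,sc,boxes,path):
    im=crop(c["color"],*o,sc)
    for (x,y,yaw,z0,z1,col) in boxes:
        for z in (z0,z1):
            q=proj(c,quad((x,y,np.radians(yaw)),z));q=((q-np.array(o[:2])+.5)*sc-.5);cv2.polylines(im,[np.int32(q*16)],True,col,1,cv2.LINE_AA,4)
    cv2.imwrite(path,im)
E
python3 - <<'E'
from h import *
s=cc("side");o=get_obs();p=o["ee_pos"]
ov(s,(270,200,95,75),8,[(p[0],p[1],o["tcp_rot"][2],p[2]-.0135,p[2]+.0105,(0,255,0))],"pics/g6.png")
E
```

```text
(no output)
```

View pics/g6.png

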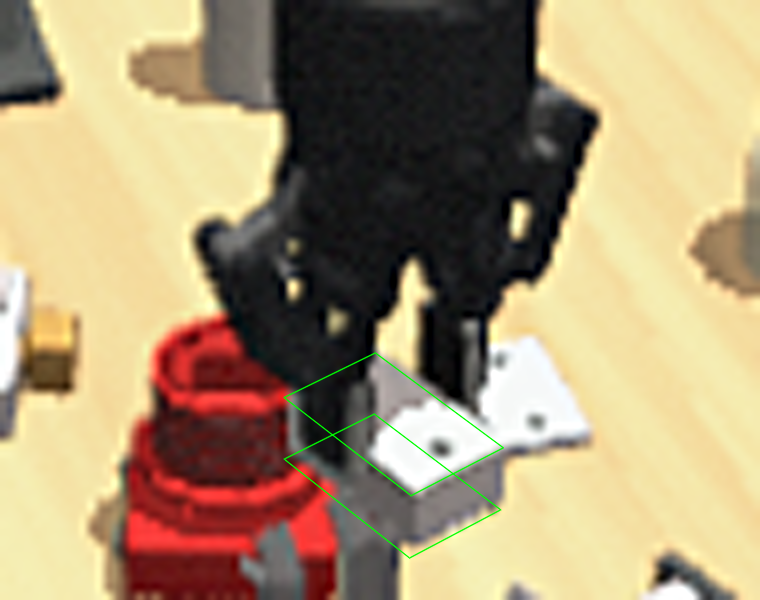

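```bash
python3 - <<'E'
from h import *
s=cc("side");o=get_obs();p=o["ee_pos"]
cv2.imwrite("pics/g7.png",cv2.convertScaleAbs(cv2.resize(s["color"][235:275,300:345],None,fx=14,fy=14,interpolation=cv2.INTER_NEAREST),alpha=1.2))
q=proj(s,quad((p[0],p[1],np.radians(o["tcp_rot"][2])),p[2]-.0135));print(((q-[300,235]+.5)*14).round())
q=proj(s,quad((p[0],p[1],np.radians(o["tcp_rot"][2])),p[2]+.0105));print(((q-[300,235]+.5)*14).round())
E
```

```text
[[296. 487.]
 [456. 402.]
 [234. 235.]
 [ 77. 314.]]
[[299. 378.]
 [460. 294.]
 [236. 128.]
 [ 77. 206.]]
```

View pics/g7.png

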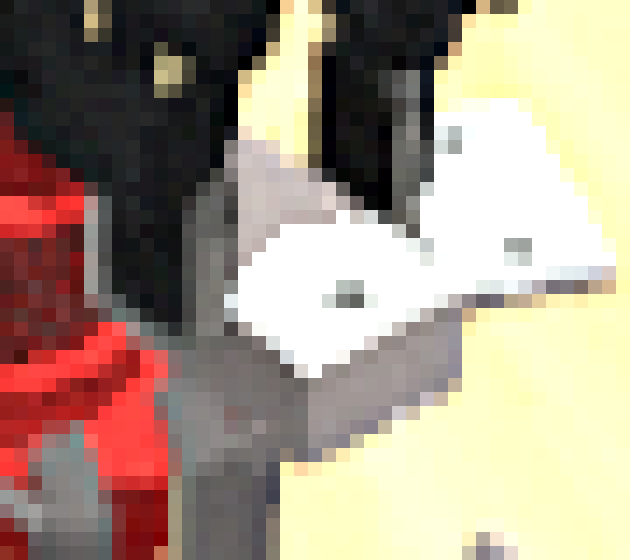

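```bash
python3 - <<'E'
from h import *
import pickle
t,s=pickle.load(open("c0.pkl","rb"));d=np.load("cal.npy");s=adj(s,d[6:])
D=[(12,.6334,.1788,165.8),(8,.642,.0453,175.4),(24,.5886,-.2723,176.9),(20,.4994,-.4009,23.8),(16,.4151,-.2817,172.2)]
B=[]
for h,x,y,a in D[2:]+D[:2]:
    c=proj(s,[x,y,h/2000])[0];o=(int(c[0])-14,int(c[1])-14)
    im=cv2.resize(s["color"][o[1]:o[1]+28,o[0]:o[0]+28],None,fx=9,fy=9,interpolation=cv2.INTER_NEAREST)
    for z in(0,h/1000):
        q=(proj(s,quad((x,y,np.radians(a)),z))-o+.5)*9;cv2.polylines(im,[np.int32(q)],True,(0,255,0) if z else (255,0,0),1)
    B.append(im)
B.append(B[0]*0)
cv2.imwrite("pics/h1.png",np.vstack([np.hstack(B[:3]),np.hstack(B[3:])]))
E
```

```text
(no output)
```

View pics/h1.png

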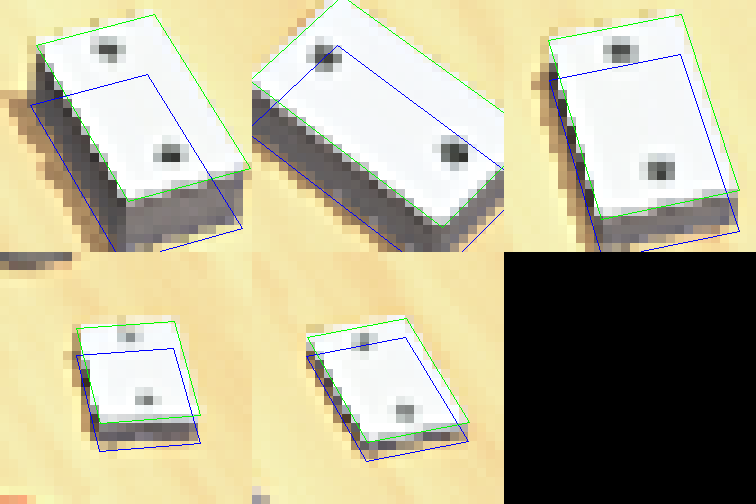

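```bash
python3 - <<'E'
from h import *
import pickle
t,s=pickle.load(open("c0.pkl","rb"))
print(ray(t,[(477,224),(508,258)],.02), proj(s,ray(t,[(477,224),(508,258)],.02)))
B=[]
for p in((404,374),(385,418)):
    B.append(cv2.resize(s["color"][p[1]-22:p[1]+22,p[0]-22:p[0]+22],None,fx=9,fy=9,interpolation=cv2.INTER_NEAREST))
cv2.imwrite("pics/h2.png",np.hstack(B))
B=[]
for p in((477,224),(508,258)):
    B.append(cv2.resize(t["color"][p[1]-16:p[1]+16,p[0]-16:p[0]+16],None,fx=12,fy=12,interpolation=cv2.INTER_NEAREST))
cv2.imwrite("pics/h3.png",np.hstack(B))
E
```

```text
[[ 0.59326746 -0.42629576  0.02      ]
 [ 0.49833803 -0.50302077  0.02      ]] [[404.30721415 370.13941718]
 [384.07292979 413.96813639]]
```

View pics/h2.png

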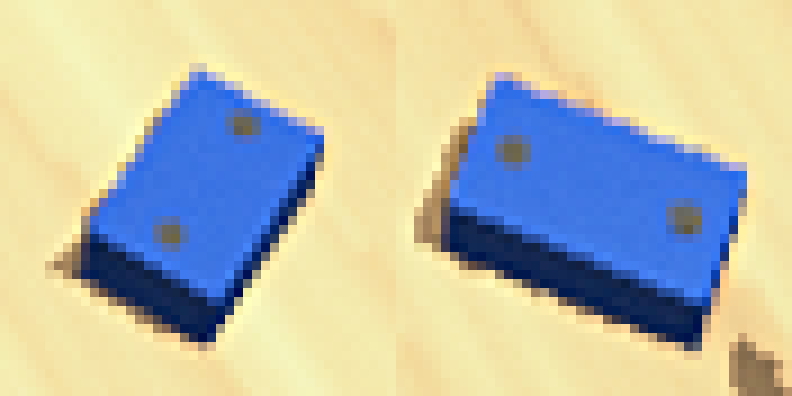

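View pics/h3.png

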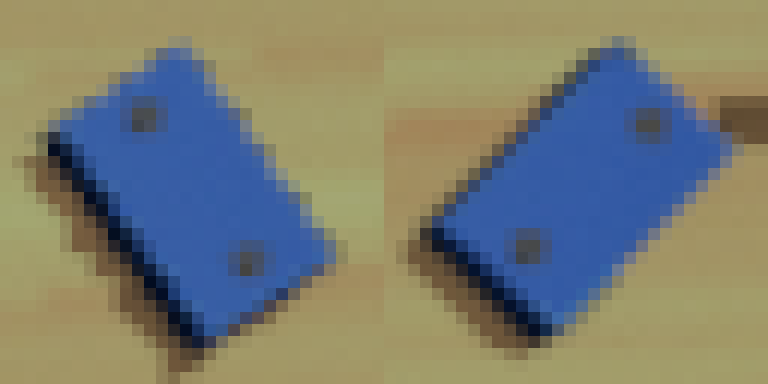

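```bash
python3 - <<'E'
from h import *
import pickle
t,s=pickle.load(open("c0.pkl","rb"))
# px per 20mm vertical at blue corners
for p,o,w in(((690,310,690,350),(385-22-44,418-22),0),((450-396,213,450-396,250),(385-22,418-22),1),((210,300,207,347),(404-22,374-22),0),((92,232,85,275),(404-22,374-22),0)):
    if w==0 and p[0]>396: p=(p[0]-396,p[1],p[2]-396,p[3]); o=(385-22,418-22)
    a=np.array(p[:2])/9+o-.5;b=np.array(p[2:])/9+o-.5
    g=ray(s,b,0)[0]; q=proj(s,[g,g+[0,0,.02],g+[0,0,.024],g+[0,0,.016]]);print(a.round(1),b.round(1),q.round(1).tolist())
# jar/can/coupler heights
E
```

```text
[395.2 429.9] [395.2 434.4] [[395.2, 434.4], [396.4, 428.8], [396.6, 427.7], [396.1, 429.9]]
[368.5 419.2] [368.5 423.3] [[368.5, 423.3], [369.3, 417.7], [369.5, 416.5], [369.1, 418.8]]
[404.8 384.8] [404.5 390.1] [[404.5, 390.1], [405.7, 384.4], [405.9, 383.3], [405.5, 385.5]]
[391.7 377.3] [390.9 382.1] [[390.9, 382.1], [392.0, 376.4], [392.2, 375.3], [391.8, 377.5]]
```

```bash
python3 - <<'E'
from h import *
import h,pickle
t,s=pickle.load(open("c0.pkl","rb"))
def bm(c,p,n,ups=4):
    x,y=int(round(p[0]))-28,int(round(p[1]))-28
    cr=cv2.resize(c["color"][y:y+56,x:x+56],None,fx=ups,fy=ups,interpolation=cv2.INTER_LINEAR).astype(int)
    m=((cr[...,0]-cr[...,2]>55)&(cr[...,0]>(110 if n=="top" else 150))).astype(np.uint8)
    k,l,st,ce=cv2.connectedComponentsWithStats(m)
    j=min([i for i in range(1,k) if st[i,4]>60*ups],key=lambda i:np.hypot(*(ce[i]/ups-[p[0]-x,p[1]-y])))
    cs,_=cv2.findContours((l==j).astype(np.uint8),cv2.RETR_EXTERNAL,cv2.CHAIN_APPROX_NONE)
    f=np.zeros_like(m);cv2.drawContours(f,cs,-1,1,-1)
    q=mom(cv2.moments(f,True));q[0]=(q[0]+.5)/ups-.5+x;q[1]=(q[1]+.5)/ups-.5+y;q[2:]/=ups
    return q
h.facemask=bm
for p in((477,224),(508,258)):
    w=ray(t,p,.015)[0];b,r=fitplate(t,s,[w[0],w[1],0,.015]);print(b.x[:2].round(4),np.degrees(b.x[2]).round(1),(b.x[3]*1e3).round(1),b.cost.round(3),r.round(2))
E
```

```text
[ 0.595  -0.4271] -58.2 13.5 0.092 [-0.1   0.28  0.18  0.04  0.    0.05  0.24 -0.06  0.01  0.   -0.    0.01
  0.  ]
[ 0.5008 -0.5056] 43.3 13.0 0.142 [-0.11  0.38  0.17  0.03 -0.01  0.07  0.29 -0.07  0.01 -0.02  0.    0.02
  0.  ]
```

```bash
python3 -m handwheel '[[0.7,0,0,-0.02,0],[0.7,0,0,-0.035,0],[0.7,0,0,-0.045,0],[0.7,0,0,-0.053,0],[0.7,0,0,-0.053,0]]'; python3 - <<'E'
from h import *
s=cc("side");o=get_obs();p=o["ee_pos"];print(p,o["tcp_rot"],o["wrist_force"],o["torque"])
ov(s,(270,220,95,75),8,[],"pics/g8.png")
E
```

```text
time: 5.3
ee_pos: [0.5056, -0.1431, 0.1069]
tcp_rot: [-179.9, 0.4, 16.7]
wrist_force: [-0.3, -0.2, -1.6]
opening: 0.0349
[ 0.50595648 -0.14319198  0.10788112] [-179.90840395    0.30256395   16.67623782] [ 0.70773633 -0.34835468 -1.33173784] [-0.00157489 -0.03801174  0.01693598]
```

View pics/g8.png

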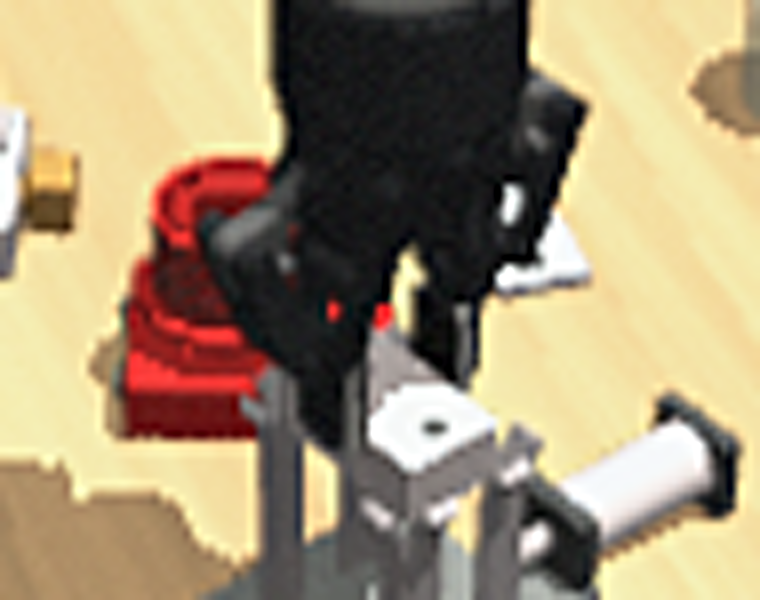

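```bash
python3 -m handwheel '[[0.7,0,0,-0.01,0],[0.7,0,0,-0.02,0],[0.7,0,0,-0.025,0]]'; python3 - <<'E'
from h import *
s=cc("side");o=get_obs();p=o["ee_pos"];print(p,o["tcp_rot"],o["wrist_force"],o["torque"])
E
```

```text
time: 5.65
ee_pos: [0.5056, -0.143, 0.0816]
tcp_rot: [-179.9, 0.4, 16.7]
wrist_force: [-0.2, -0.2, -2.4]
opening: 0.0349
[ 0.50525933 -0.14297373  0.08104686] [-179.84470831    0.40055529   16.67981925] [-0.29784835 -0.08607174 -2.5932195 ] [-0.00405603 -0.00179996 -0.02951553]
```

No lateral contact. Lower to about TCP z 0.039.

```bash
python3 -m handwheel '[[0.7,0.0005,0,-0.012,0],[0.7,0.0005,0,-0.024,0],[0.7,0.0005,0,-0.034,0],[0.7,0.0005,0,-0.041,0],[0.7,0.0005,0,-0.041,0]]'; python3 - <<'E'
from h import *
s=cc("side");o=get_obs();p=o["ee_pos"];print(p,o["tcp_rot"],o["wrist_force"],o["torque"])
ov(s,(270,220,95,75),8,[],"pics/g9.png")
E
```

```text
time: 6.2
ee_pos: [0.5051, -0.1428, 0.0387]
tcp_rot: [-179.8, 0.5, 16.7]
wrist_force: [-0.8, 1.4, -0.3]
opening: 0.0348
[ 0.50547891 -0.14287962  0.03953982] [-179.81668709    0.44169667   16.6799142 ] [-0.48168323  1.47153585 -1.91812352] [-0.01333219 -0.01668103 -0.02153401]
```

View pics/g9.png

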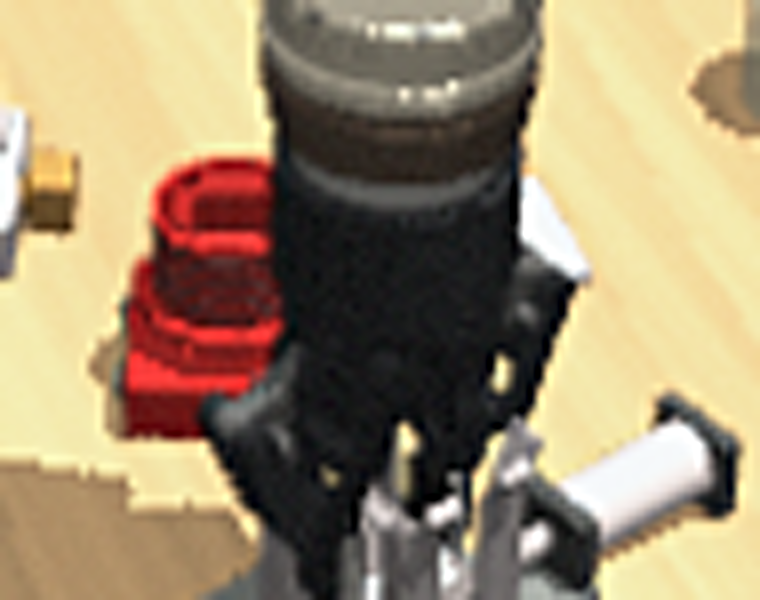

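```bash
python3 -m handwheel '[[0.45,0,0,0,0],[0.45,0,0,0,0],[0.45,0,0,0,0]]'; python3 -m handwheel '[[0.45,0,0,0.03,0],[0.45,0,0,0.075,0],[0.45,0,0,0.12,0],[0.45,0,0,0.16,0]]'
```

```text
time: 6.55
ee_pos: [0.5058, -0.143, 0.0401]
tcp_rot: [-179.8, 0.4, 16.7]
wrist_force: [-0.1, 0.9, -0.5]
opening: 0.0469
time: 6.95
ee_pos: [0.5058, -0.143, 0.2028]
tcp_rot: [-179.9, 0.3, 16.7]
wrist_force: [0.5, -0.6, -0.1]
opening: 0.0467
```

```bash
python3 -m handwheel '[[0.3,-0.001,-0.04,0,0],[0.2,-0.003,-0.085,0,2],[0,-0.004,-0.13,0,4],[0,-0.005,-0.17,0,6],[0,-0.006,-0.2,0,7]]'; cat > find.py <<'E'
from h import *
import sys
H={24:(.5886,-.2723),20:(.4994,-.4009),16:(.4151,-.2817),12:(.6334,.1788),8:(.642,.0453)}
t=cc("top");s=cc("side");o=get_obs();print(o["ee_pos"].round(4),o["tcp_rot"].round(1),o["time"])
cv2.imwrite("pics/ft.png",t["color"]);cv2.imwrite("pics/fs.png",s["color"])
for k in map(int,sys.argv[1:]):
    x,y=H[k]
    for c,n in((t,"top"),(s,"side")):
        try:
            m=facemask(c,proj(c,[x,y,k/1e3])[0],n)
            b=min((least_squares(lambda p:qm(c,p,k/1e3)-m,[x,y,a],x_scale=[.01,.01,.1]) for a in np.arange(0,3,.5)),key=lambda r:r.cost)
            print(k,n,b.x[:2].round(4),(np.degrees(b.x[2])%180).round(1),round(b.cost,3))
        except Exception as e: print(k,n,e)
E
python3 find.py 20 16 12 8; python3 - <<'E'
from h import *
cv2.imwrite("pics/m2.png",np.hstack([crop(cv2.imread("pics/fs.png"),270,240,95,75,8)]))
E
```

```text
time: 7.45
ee_pos: [0.4995, -0.3454, 0.203]
tcp_rot: [-179.9, 0.3, 23.7]
wrist_force: [0.4, 0.1, 0.3]
opening: 0.0853
[ 0.4993 -0.3463  0.2023] [-179.9    0.3   23.5] 7.55
20 top [ 0.4905 -0.4119] 51.2 53.832
20 side [ 0.4993 -0.401 ] 24.1 0.0
16 top [ 0.3981 -0.3172] 71.8 24.408
16 side min() iterable argument is empty
12 top [0.6332 0.1788] 165.5 0.002
12 side [0.6336 0.1786] 166.2 0.001
8 top [0.6419 0.0452] 175.4 0.003
8 side [0.6419 0.0459] 173.0 0.002
```

View pics/m2.png

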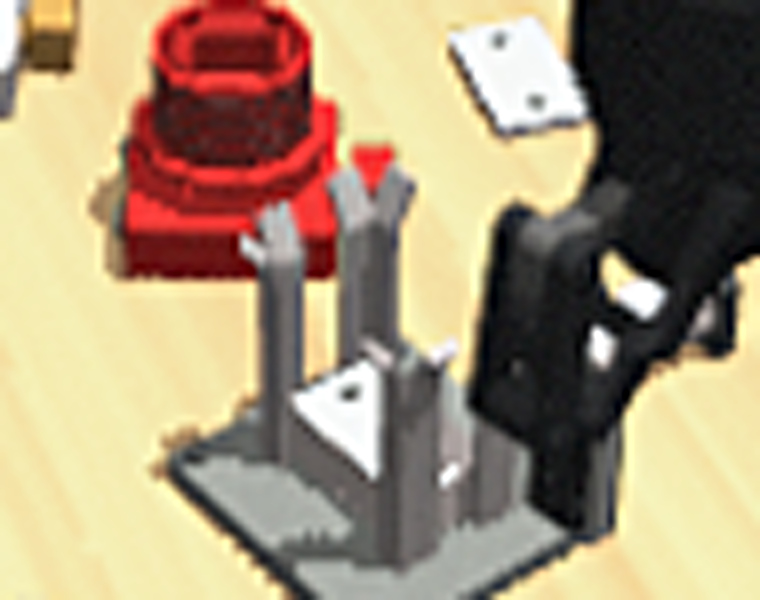

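```bash
python3 -m handwheel '[[0,0,-0.03,-0.03,0.4],[0,0,-0.0547,-0.07,0.4],[0,0,-0.0547,-0.11,0.4],[0,0,-0.0547,-0.135,0.4],[0,0,-0.0547,-0.15,0.4]]';python3 -m handwheel '[[0,0,0,0,0]]'; python3 - <<'E'
from h import *
o=get_obs();print(o["ee_pos"],o["tcp_rot"])
E
```

```text
time: 8.05
ee_pos: [0.4985, -0.4, 0.0498]
tcp_rot: [-179.8, 0.4, 23.9]
wrist_force: [-0.1, 0.7, 0.5]
opening: 0.0856
time: 8.15
ee_pos: [0.498, -0.3991, 0.0484]
tcp_rot: [-179.6, 0.5, 23.9]
wrist_force: [-0.2, -1.1, 0.3]
opening: 0.0853
[ 0.49802193 -0.39914324  0.04840942] [-179.64440437    0.47084266   23.92846073]
```

```bash
python3 -m handwheel '[[0,0.0013,-0.0018,-0.015,0],[0,0.0013,-0.0018,-0.03,0],[0,0.0013,-0.0018,-0.041,0],[0,0.0013,-0.0018,-0.041,0]]';python3 -m handwheel '[[0.7,0,0,0,0],[0.7,0,0,0,0],[0.7,0,0,0,0],[0.7,0,0,0,0],[0.7,0,0,0,0]]'
```

```text
time: 8.55
ee_pos: [0.4985, -0.4002, 0.0054]
tcp_rot: [-179.5, 0.5, 23.9]
wrist_force: [-0.0, 1.3, -0.6]
opening: 0.0853
time: 9.05
ee_pos: [0.4989, -0.4006, 0.0062]
tcp_rot: [-179.6, 0.5, 23.9]
wrist_force: [-0.9, 0.9, 3.5]
opening: 0.035
```

```bash
python3 -m handwheel '[[0.7,0,0,0.02,0],[0.7,0,0,0.05,0],[0.7,0,0,0.085,0],[0.7,0,0,0.12,0],[0.7,0,0,0.15,0]]'; python3 -m handwheel '[[0.7,0.001,0.03,0,-1],[0.7,0.002,0.075,0,-2.5],[0.7,0.003,0.12,0,-4],[0.7,0.005,0.165,0,-5.5],[0.7,0.006,0.205,0,-6.5]]';python3 -m handwheel '[[0.7,0.001,0.025,0,-0.5],[0.7,0.002,0.046,0,-0.8],[0.7,0.0025,0.0525,0,-0.8],[0.7,0.0025,0.0525,0,-0.8]]'; python3 - <<'E'
from h import *
s=cc("side");o=get_obs();print(o["ee_pos"],o["tcp_rot"],o["wrist_force"])
p=o["ee_pos"];ov(s,(270,200,95,75),8,[(p[0],p[1],o["tcp_rot"][2],p[2]-.0062,p[2]+.0138,(0,255,0))],"pics/i1.png")
E
```

```text
time: 9.55
ee_pos: [0.4989, -0.4006, 0.1582]
tcp_rot: [-179.6, 0.5, 23.9]
wrist_force: [1.0, 0.1, -1.8]
opening: 0.0348
time: 10.05
ee_pos: [0.5046, -0.1936, 0.1581]
tcp_rot: [-179.6, 0.5, 17.4]
wrist_force: [0.7, 0.6, -0.9]
opening: 0.0356
time: 10.45
ee_pos: [0.5072, -0.1406, 0.1582]
tcp_rot: [-179.6, 0.5, 16.7]
wrist_force: [0.0, 0.2, -0.5]
opening: 0.0352
[ 0.50718539 -0.14129408  0.15812798] [-179.62396425    0.47590628   16.61838464] [ 0.13016093  0.2168767  -1.45200853]
```

View pics/i1.png

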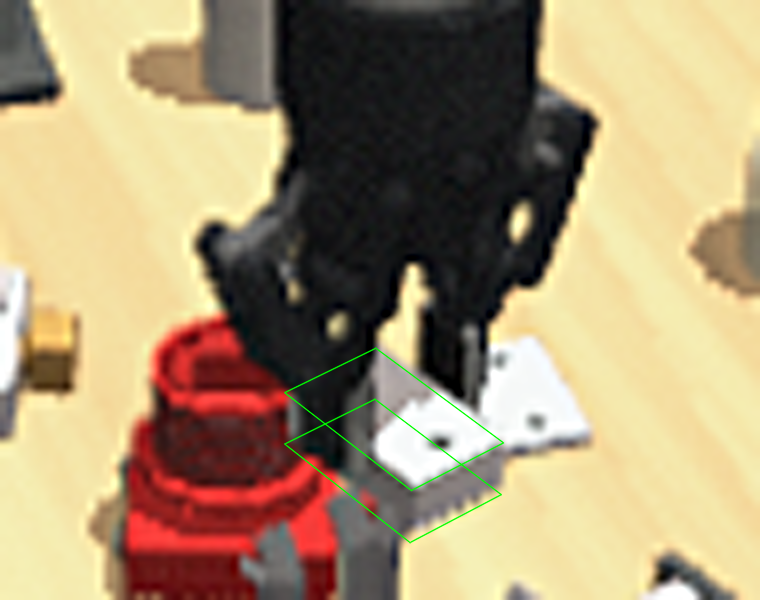

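```bash
python3 -m handwheel '[[0.7,-0.001,-0.0019,-0.01,0],[0.7,-0.001,-0.0019,-0.03,0],[0.7,-0.001,-0.0019,-0.05,0],[0.7,-0.001,-0.0019,-0.065,0],[0.7,-0.001,-0.0019,-0.08,0]]';python3 -m handwheel '[[0.7,0,0,-0.01,0],[0.7,0,0,-0.018,0],[0.7,0,0,-0.024,0],[0.7,0,0,-0.024,0]]'
```

```text
time: 11.0
ee_pos: [0.5058, -0.1439, 0.0767]
tcp_rot: [-179.6, 0.5, 16.6]
wrist_force: [0.3, -0.0, -0.8]
opening: 0.0351
time: 11.4
ee_pos: [0.5056, -0.1439, 0.0521]
tcp_rot: [-179.6, 0.5, 16.6]
wrist_force: [-0.3, -1.5, -0.9]
opening: 0.035
```

Now step down gently, feeling for contact.

```bash
python3 -m handwheel '[[0.7,0.0005,0.0005,-0.005,0],[0.7,0.0005,0.0005,-0.0075,0],[0.7,0.0005,0.0005,-0.0075,0]]'; for i in 1 2 3; do python3 -m handwheel '[[0.7,0,0,-0.0015,0],[0.7,0,0,-0.0015,0]]'; done
```

```text
time: 11.7
ee_pos: [0.5061, -0.1433, 0.0444]
tcp_rot: [-179.6, 0.6, 16.6]
wrist_force: [-0.2, -0.3, -1.7]
opening: 0.0346
time: 11.9
ee_pos: [0.5061, -0.1432, 0.0429]
tcp_rot: [-179.6, 0.6, 16.6]
wrist_force: [0.5, -0.6, -0.7]
opening: 0.0349
time: 12.1
ee_pos: [0.5063, -0.1433, 0.0422]
tcp_rot: [-179.6, 0.5, 16.6]
wrist_force: [-2.4, -0.1, 4.5]
opening: 0.035
time: 12.3
ee_pos: [0.5063, -0.1433, 0.0422]
tcp_rot: [-179.6, 0.5, 16.6]
wrist_force: [-5.8, 1.0, 10.3]
opening: 0.0352
```

```bash
python3 -m handwheel '[[0.45,0,0,0,0],[0.45,0,0,0,0],[0.45,0,0,0,0]]'; python3 -m handwheel '[[0.45,0,0,0.03,0],[0.45,0,0,0.075,0],[0.45,0,0,0.12,0],[0.45,0,0,0.16,0]]'; python3 -m handwheel '[[0.2,0.0,0.045,0,0],[0,0,0.09,0,0],[0,0,0.13,0,0]]'; python3 find.py 16 12 8;  python3 - <<'E'
from h import *
cv2.imwrite("pics/m3.png",crop(cv2.imread("pics/fs.png"),270,240,95,75,8))
E
```

```text
time: 12.6
ee_pos: [0.5064, -0.1433, 0.0421]
tcp_rot: [-179.6, 0.5, 16.6]
wrist_force: [0.3, -0.5, -0.0]
opening: 0.0471
time: 13.0
ee_pos: [0.5063, -0.1433, 0.2042]
tcp_rot: [-179.7, 0.4, 16.6]
wrist_force: [0.9, -0.4, 1.0]
opening: 0.0472
time: 13.3
ee_pos: [0.5063, -0.0119, 0.2045]
tcp_rot: [-179.7, 0.4, 16.5]
wrist_force: [1.7, -0.8, -0.0]
opening: 0.0848
[ 0.5062 -0.0097  0.2042] [-179.6    0.4   16.8] 13.4
16 top [ 0.4153 -0.2818] 172.7 0.002
16 side [ 0.4149 -0.2818] 172.0 0.001
12 top [0.6333 0.1788] 165.5 0.002
12 side [0.6336 0.1786] 166.3 0.001
8 top [0.6469 0.0308] 88.3 49.352
8 side [0.6421 0.0455] 175.4 0.001
```

View pics/m3.png

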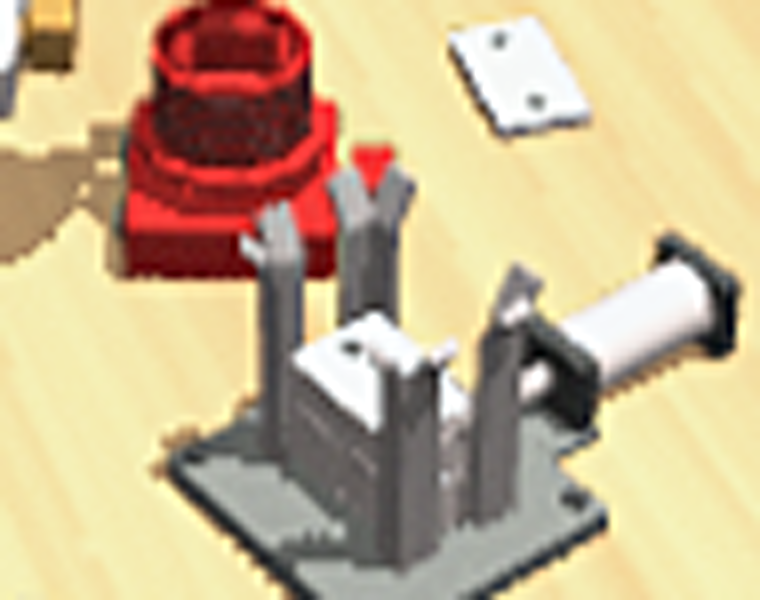

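View pics/ft.png

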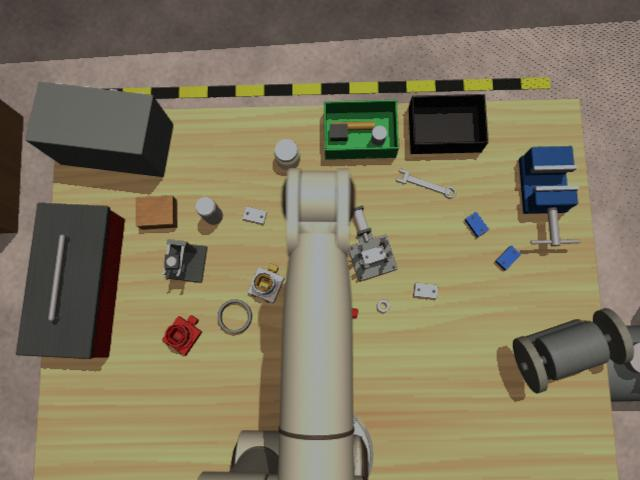

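```bash
python3 -m handwheel '[[0,-0.014,-0.04,0,-4],[0,-0.029,-0.085,0,-9],[0,-0.044,-0.13,0,-14],[0,-0.059,-0.175,0,-18],[0,-0.074,-0.22,0,-22]]'; python3 -m handwheel '[[0,-0.012,-0.035,-0.03,-2],[0,-0.017,-0.049,-0.07,-2.6],[0,-0.017,-0.049,-0.11,-2.6],[0,-0.017,-0.049,-0.145,-2.6],[0,-0.017,-0.049,-0.155,-2.6]]'; python3 -m handwheel '[[0,0,0,0,0]]';python3 -c "
from h import *
o=get_obs();print(o['ee_pos'],o['tcp_rot'])"
```

```text
time: 13.9
ee_pos: [0.4312, -0.2317, 0.2042]
tcp_rot: [-179.6, 0.4, -5.4]
wrist_force: [1.0, -0.0, -0.0]
opening: 0.0852
time: 14.4
ee_pos: [0.412, -0.28, 0.0453]
tcp_rot: [-179.5, 0.7, -8.0]
wrist_force: [-1.7, -0.4, 0.1]
opening: 0.0855
time: 14.5
ee_pos: [0.4114, -0.2799, 0.0447]
tcp_rot: [-179.4, 0.8, -8.0]
wrist_force: [0.3, -0.4, 0.3]
opening: 0.0854
[ 0.41137961 -0.27989712  0.04470278] [-179.44730674    0.7805613    -8.01869168]
```

```bash
python3 -m handwheel '[[0,0.0037,-0.0019,-0.015,0],[0,0.0037,-0.0019,-0.03,0],[0,0.0037,-0.0019,-0.039,0],[0,0.0037,-0.0019,-0.039,0]]';python3 -m handwheel '[[0.7,0,0,0,0],[0.7,0,0,0,0],[0.7,0,0,0,0],[0.7,0,0,0,0],[0.7,0,0,0,0]]'
```

```text
time: 14.9
ee_pos: [0.4145, -0.2813, 0.0044]
tcp_rot: [-179.4, 0.9, -8.0]
wrist_force: [-0.3, 1.0, 0.1]
opening: 0.0852
time: 15.4
ee_pos: [0.4149, -0.2816, 0.0051]
tcp_rot: [-179.4, 0.8, -8.0]
wrist_force: [-0.9, 0.2, 6.1]
opening: 0.0347
```

```bash
python3 -m handwheel '[[0.7,0,0,0.02,0],[0.7,0,0,0.05,0],[0.7,0,0,0.085,0],[0.7,0,0,0.12,0],[0.7,0,0,0.155,0]]'; python3 -m handwheel '[[0.7,0.015,0.023,0,4],[0.7,0.038,0.057,0,10],[0.7,0.061,0.092,0,16],[0.7,0.082,0.125,0,22],[0.7,0.091,0.138,0,24.6]]';python3 -m handwheel '[[0.7,0,0,0,0]]'; python3 - <<'E'
from h import *
s=cc("side");o=get_obs();print(o["ee_pos"],o["tcp_rot"],o["wrist_force"])
p=o["ee_pos"];ov(s,(270,200,95,75),8,[(p[0],p[1],o["tcp_rot"][2],p[2]-.0051,p[2]+.0109,(0,255,0))],"pics/i2.png")
E
```

```text
time: 15.9
ee_pos: [0.4147, -0.2814, 0.1614]
tcp_rot: [-179.4, 0.8, -8.0]
wrist_force: [-0.2, -0.1, -0.4]
opening: 0.0353
time: 16.4
ee_pos: [0.5068, -0.1409, 0.1612]
tcp_rot: [-179.4, 0.8, 16.9]
wrist_force: [-0.6, -0.1, -0.4]
opening: 0.0346
time: 16.5
ee_pos: [0.5075, -0.1394, 0.1609]
tcp_rot: [-179.4, 0.8, 17.1]
wrist_force: [-0.0, -0.7, 0.1]
opening: 0.0349
[ 0.50701675 -0.14014674  0.16087024] [-179.37622614    0.85155205   17.01864695] [ 0.2268598  -0.37624811 -1.40218003]
```

View pics/i2.png

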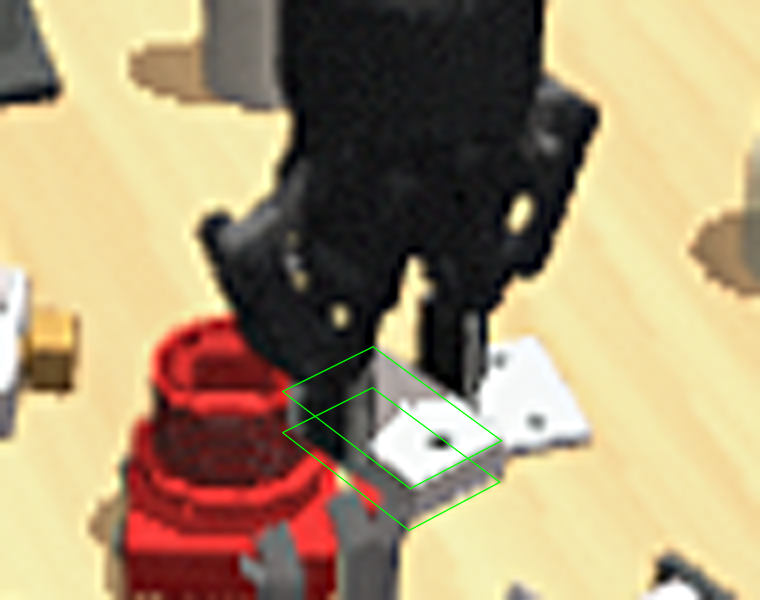

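```bash
python3 -m handwheel '[[0.7,-0.0008,-0.0032,-0.01,-0.4],[0.7,-0.0008,-0.0032,-0.03,-0.4],[0.7,-0.0008,-0.0032,-0.055,-0.4],[0.7,-0.0008,-0.0032,-0.08,-0.4],[0.7,-0.0008,-0.0032,-0.09,-0.4]]';python3 -m handwheel '[[0.7,0,0,-0.005,0],[0.7,0,0,-0.008,0],[0.7,0,0,-0.0085,0],[0.7,0,0,-0.0095,0],[0.7,0,0,-0.0105,0]]'
```

```text
time: 17.05
ee_pos: [0.5045, -0.144, 0.0686]
tcp_rot: [-179.3, 0.9, 16.5]
wrist_force: [-4.3, 5.9, 33.0]
opening: 0.0348
time: 17.55
ee_pos: [0.5055, -0.1454, 0.0645]
tcp_rot: [-179.5, 0.6, 16.3]
wrist_force: [-8.1, -0.3, 31.2]
opening: 0.0346
```

```bash
python3 - <<'E'
from h import *
s=cc("side");o=get_obs();print(o["ee_pos"],o["tcp_rot"],o["wrist_force"],o["torque"])
p=o["ee_pos"];ov(s,(280,225,75,65),10,[],"pics/i3.png")
E
```

```text
[ 0.50563555 -0.14557479  0.0638886 ] [-179.46472856    0.59872591   16.30238613] [-9.35134626  4.03372792 36.38444953] [1.33210779 2.21130072 0.09905489]
```

View pics/i3.png

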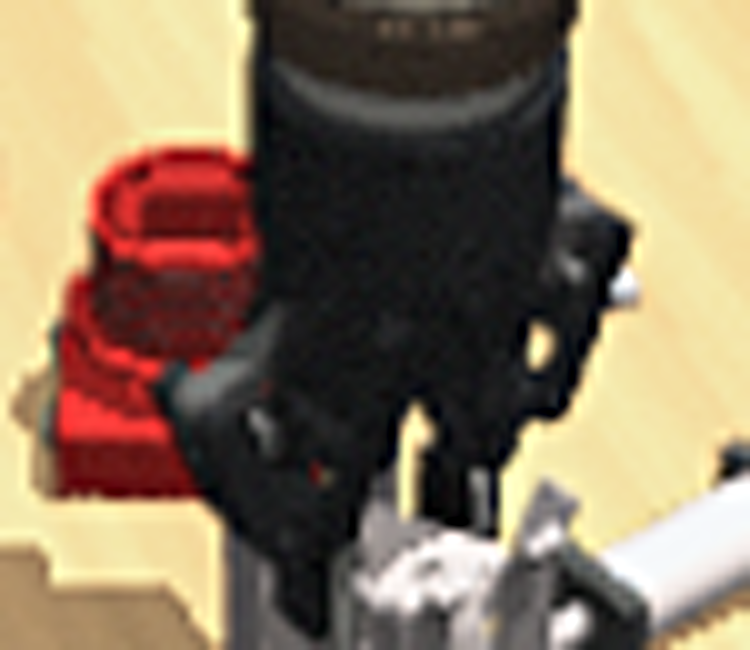

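```bash
python3 -m handwheel '[[0.7,0,0,0.004,0],[0.7,0,0,0.008,0],[0.7,0,0,0.008,0]]'; python3 - <<'E'
from h import *
s=cc("side");o=get_obs();print(o["ee_pos"],o["tcp_rot"],o["wrist_force"],o["torque"])
p=o["ee_pos"];ov(s,(280,225,75,65),10,[(p[0],p[1],o["tcp_rot"][2],p[2]-.0051,p[2]+.0109,(0,255,0))],"pics/i4.png")
E
```

```text
time: 17.9
ee_pos: [0.5045, -0.1459, 0.0718]
tcp_rot: [-179.4, 0.6, 16.2]
wrist_force: [-2.3, 6.4, 3.3]
opening: 0.0352
[ 0.50455513 -0.14590357  0.07182027] [-179.35969724    0.61703477   16.17146856] [-3.25692836  6.51136669  3.19510101] [ 1.17447388  0.50408014 -0.12541029]
```

View pics/i4.png

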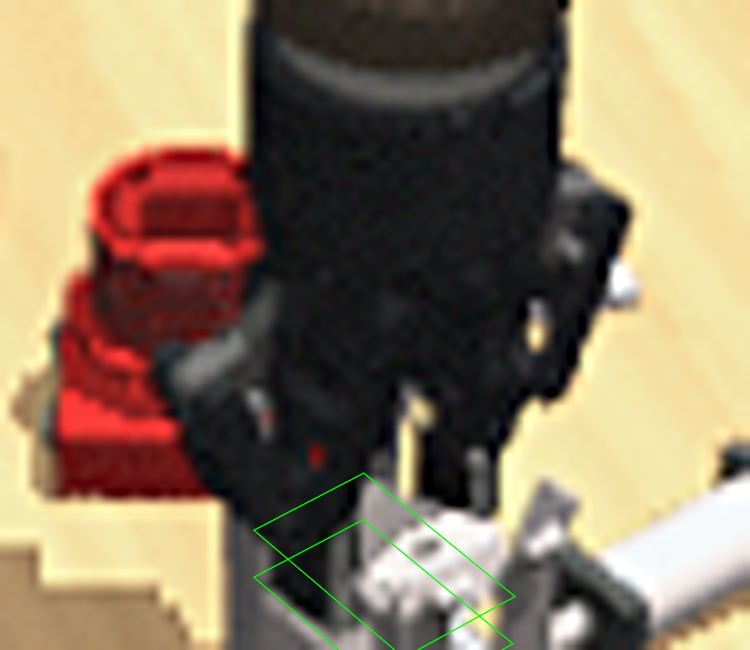

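```bash
python3 -m handwheel '[[0.7,0,0.001,0.015,0],[0.7,0,0.002,0.03,0],[0.7,0,0.0025,0.05,0],[0.7,0,0.0025,0.07,0],[0.7,0,0.0025,0.09,0]]'; python3 -m handwheel '[[0.7,0,0,0,0]]';python3 - <<'E'
from h import *
s=cc("side");o=get_obs();print(o["ee_pos"],o["tcp_rot"],o["wrist_force"],o["torque"])
p=o["ee_pos"];ov(s,(290,200,70,60),11,[(p[0],p[1],o["tcp_rot"][2],p[2]-.0051,p[2]+.0109,(0,255,0))],"pics/i5.png")
ov(s,(290,200,70,60),11,[],"pics/i5b.png")
E
```

```text
time: 18.45
ee_pos: [0.5039, -0.1445, 0.1627]
tcp_rot: [-179.4, 0.6, 16.0]
wrist_force: [-0.1, -0.9, -1.5]
opening: 0.0351
time: 18.55
ee_pos: [0.5045, -0.1458, 0.1654]
tcp_rot: [-179.5, 0.5, 15.9]
wrist_force: [0.9, -0.0, -0.7]
opening: 0.0348
[ 0.50406039 -0.14572323  0.16377818] [-179.48728581    0.54573983   15.92529854] [-0.32215146 -0.58955755 -0.61540255] [-0.04867517 -0.03883869  0.03079106]
```

View pics/i5.png

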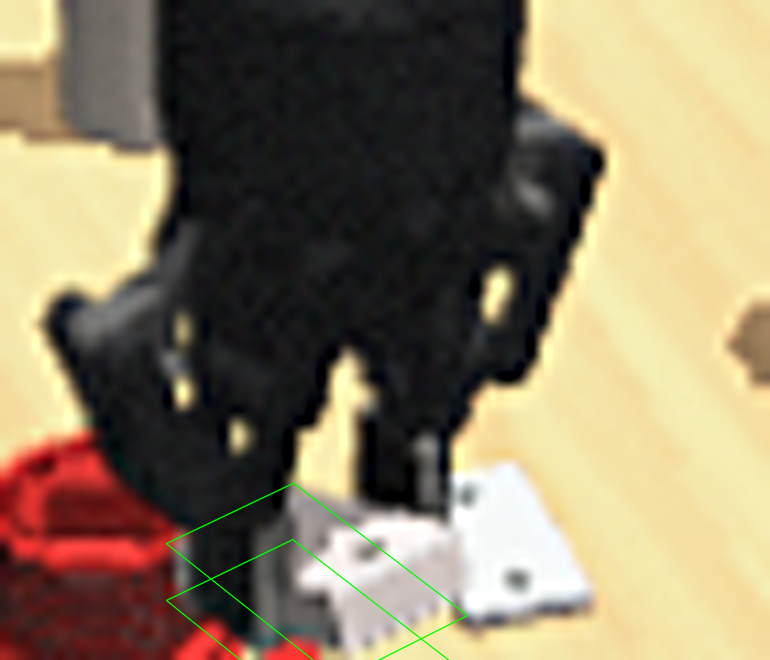

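View pics/i5b.png

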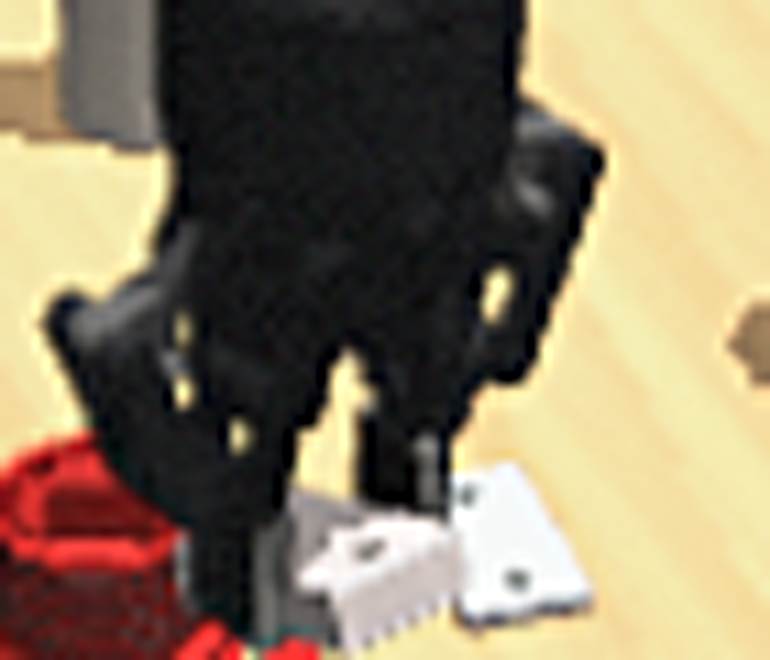

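```bash
python3 -m handwheel '[[0.7,-0.015,-0.023,0,0],[0.7,-0.038,-0.057,0,-3],[0.7,-0.061,-0.092,0,-7],[0.7,-0.082,-0.125,0,-12],[0.7,-0.089,-0.135,0,-15]]'; python3 -m handwheel '[[0.7,0,0,-0.02,0],[0.7,0,0,-0.05,0],[0.7,0,0,-0.085,0],[0.7,0,0,-0.115,0],[0.7,0,0,-0.135,0]]'; python3 -m handwheel '[[0.7,0,0,0,0]]'; python3 - <<'E'
from h import *
s=cc("side");o=get_obs();print(o["ee_pos"],o["tcp_rot"],o["wrist_force"],o["torque"])
p=o["ee_pos"];ov(s,(265,290,90,75),8,[],"pics/i6.png")
E
```

```text
time: 19.1
ee_pos: [0.4125, -0.2832, 0.1623]
tcp_rot: [-179.5, 0.7, 0.5]
wrist_force: [-0.1, 0.0, -0.8]
opening: 0.035
time: 19.6
ee_pos: [0.411, -0.2822, 0.0238]
tcp_rot: [-179.4, 0.8, 0.5]
wrist_force: [-0.6, 0.5, -0.6]
opening: 0.0345
time: 19.7
ee_pos: [0.409, -0.2809, 0.0202]
tcp_rot: [-179.2, 1.1, 0.4]
wrist_force: [-0.3, 0.4, -1.7]
opening: 0.0348
[ 0.40933373 -0.28117907  0.02142757] [-179.21449629    1.0466251     0.44987925] [-0.53708269 -0.21651663 -0.65940537] [-0.0132039  -0.01954956 -0.00072207]
```

View pics/i6.png

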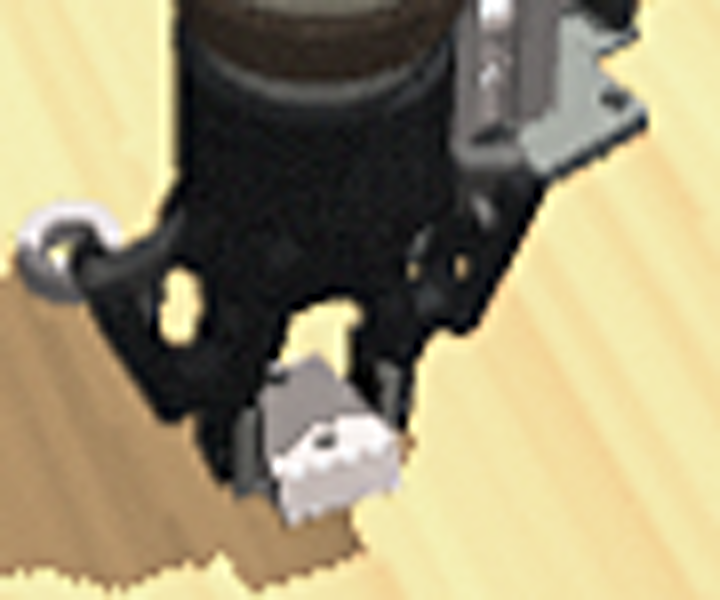

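```bash
python3 -m handwheel '[[0.7,0,0,-0.003,0],[0.7,0,0,-0.006,0],[0.7,0,0,-0.008,0],[0.7,0,0,-0.010,0]]'; python3 -m handwheel '[[0.5,0,0,0,0],[0.3,0,0,0,0],[0.1,0,0,0,0],[0,0,0,0,0]]'; python3 -m handwheel '[[0,0,0,0.03,0],[0,0,0,0.07,0],[0,0,0,0.115,0],[0,0,0,0.16,0],[0,0,0,0.19,0]]'; python3 -m handwheel '[[0,0.02,0.04,0,4],[0,0.04,0.08,0,8],[0,0.06,0.12,0,12],[0,0.08,0.16,0,16],[0,0.09,0.2,0,16]]'; python3 find.py 16 12 8; python3 -c "
from h import *
im=cv2.imread('pics/fs.png');cv2.imwrite('pics/i7.png',crop(im,240,230,130,110,6))"
```

```text
time: 20.15
ee_pos: [0.4097, -0.2814, 0.0119]
tcp_rot: [-179.2, 1.0, 0.5]
wrist_force: [0.4, 0.3, -1.0]
opening: 0.035
time: 20.55
ee_pos: [0.4098, -0.2814, 0.0121]
tcp_rot: [-179.3, 1.0, 0.5]
wrist_force: [-0.3, 0.0, 0.6]
opening: 0.0834
time: 21.05
ee_pos: [0.4101, -0.2817, 0.2056]
tcp_rot: [-179.4, 0.8, 0.4]
wrist_force: [0.2, -0.5, 0.7]
opening: 0.0857
time: 21.55
ee_pos: [0.5011, -0.0799, 0.2054]
tcp_rot: [-179.4, 0.8, 16.6]
wrist_force: [0.9, -0.3, -0.0]
opening: 0.0854
[ 0.501  -0.0778  0.2055] [-179.3    0.8   16.7] 21.65
16 top [ 0.4107 -0.2831] 1.9 0.001
16 side [ 0.4106 -0.2833] 179.5 0.001
12 top [0.6333 0.1789] 165.5 0.002
12 side [0.6336 0.1786] 166.1 0.001
8 top [0.6419 0.0452] 175.1 0.002
8 side [0.6422 0.0455] 175.4 0.001
```

View pics/i7.png

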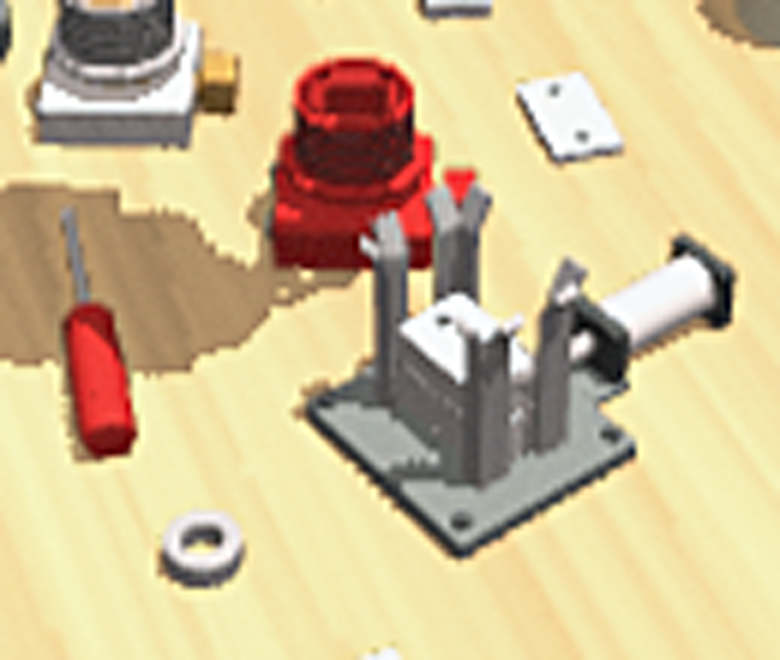

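```bash
python3 -m handwheel '[[0,0,0.05,0,0],[0,0,0.10,0,0],[0,0,0.12,0,0]]';python3 - <<'E'
from h import *
t=cc("top")
x,y,a=.5063,-.1433,16.6
ov(t,(345,225,55,50),14,[(x,y,a,.056,.056,(0,255,0))],"pics/j1.png")
E
```

```text
time: 21.95
ee_pos: [0.5007, 0.0445, 0.2055]
tcp_rot: [-179.3, 0.8, 16.8]
wrist_force: [0.3, -0.6, 0.1]
opening: 0.0853
```

View pics/j1.png

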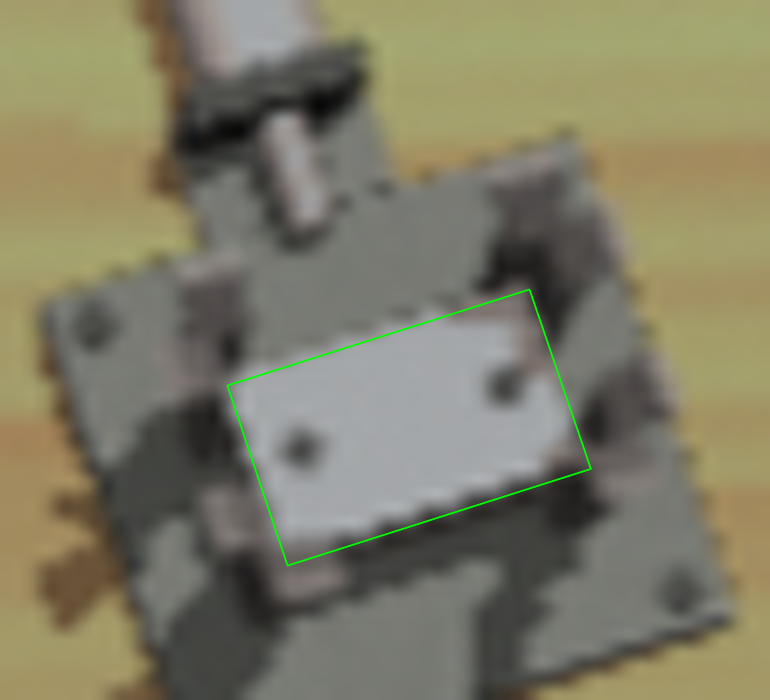

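```bash
cat > ovm.py <<'E'
from h import *
import sys
X=float(sys.argv[1]);Y=float(sys.argv[2]);A=np.radians(float(sys.argv[3]))
def W(u,v,z): return [X+np.cos(A)*u-np.sin(A)*v,Y+np.sin(A)*u+np.cos(A)*v,z]
def rect(a,b,z): return [W(*p,z) for p in((-a,-b),(a,-b),(a,b),(-a,b))]
for n,o,sc in(("top",(345,225,55,50),14),("side",(285,250,72,70),10)):
    c=cc(n);im=crop(c["color"],*o,sc)
    for r,col in((rect(.05,.055,.012),(0,255,0)),(rect(.033,.045,.107),(0,255,255)),(rect(.0205,.0325,.092),(0,0,255))):
        q=proj(c,r);q=((q-np.array(o[:2])+.5)*sc-.5);cv2.polylines(im,[np.int32(q*16)],True,col,1,cv2.LINE_AA,4)
    cv2.imwrite(f"pics/{sys.argv[4]}{n}.png",im)
E
python3 ovm.py .5063 -.1433 16.6 k1
```

```text
(no output)
```

View pics/k1top.png

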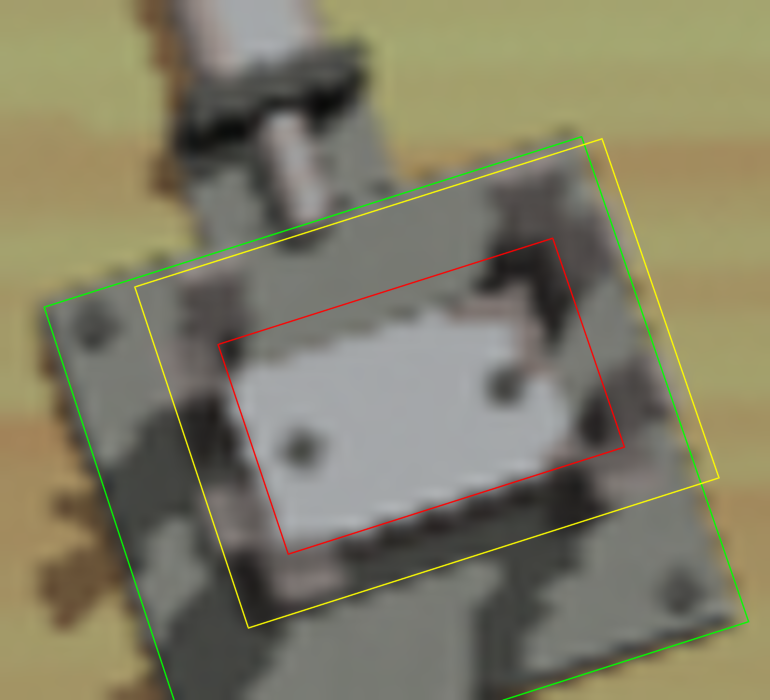

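View pics/k1side.png

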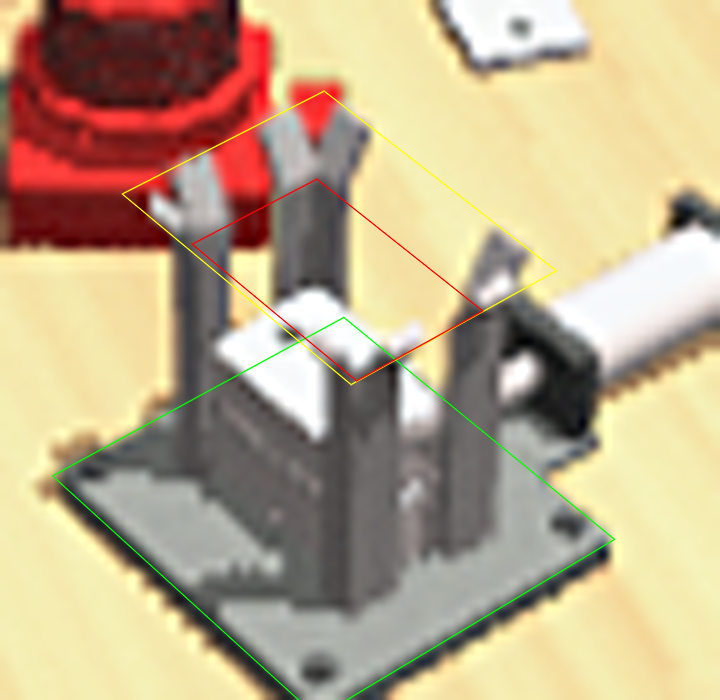

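```bash
python3 -m handwheel '[[0,-0.01,-0.045,0,-2],[0,-0.022,-0.092,0,-5],[0,-0.034,-0.138,0,-8],[0,-0.047,-0.185,0,-11],[0,-0.06,-0.23,0,-13]]'; python3 -m handwheel '[[0,-0.012,-0.045,-0.02,-1],[0,-0.024,-0.08,-0.06,-2],[0,-0.029,-0.098,-0.10,-3],[0,-0.029,-0.098,-0.13,-3],[0,-0.029,-0.098,-0.15,-3]]'; python3 -m handwheel '[[0,0,0,0,0],[0,0,0,0,0]]';python3 -c "
from h import *
o=get_obs();print(o['ee_pos'],o['tcp_rot'])"
```

```text
time: 22.6
ee_pos: [0.4395, -0.1901, 0.2057]
tcp_rot: [-179.4, 0.8, 3.6]
wrist_force: [1.7, -0.3, -0.0]
opening: 0.0853
time: 23.1
ee_pos: [0.408, -0.2895, 0.0529]
tcp_rot: [-179.3, 0.9, 0.4]
wrist_force: [0.0, 0.9, 1.0]
opening: 0.0856
time: 23.3
ee_pos: [0.4071, -0.2903, 0.0531]
tcp_rot: [-179.3, 1.0, 0.4]
wrist_force: [0.1, 0.7, -0.2]
opening: 0.0852
[ 0.4071182  -0.29034261  0.05314031] [-179.26121497    0.986317      0.35175005]
```

```bash
python3 -m handwheel '[[0,0.0036,0.0072,-0.01,0.3],[0,0.0036,0.0072,-0.025,0.3],[0,0.0036,0.0072,-0.04,0.3],[0,0.0036,0.0072,-0.047,0.3],[0,0.0036,0.0072,-0.047,0.3]]';python3 -m handwheel '[[0.7,0,0,0,0],[0.7,0,0,0,0],[0.7,0,0,0,0],[0.7,0,0,0,0],[0.7,0,0,0,0]]' 60;  python3 -m handwheel '[[0.7,0,0,0.02,0],[0.7,0,0,0.05,0],[0.7,0,0,0.085,0],[0.7,0,0,0.12,0],[0.7,0,0,0.155,0]]'
```

```text
time: 23.8
ee_pos: [0.41, -0.2825, 0.0045]
tcp_rot: [-179.2, 1.1, 0.7]
wrist_force: [-0.1, -0.6, 0.3]
opening: 0.0857
time: 24.3
ee_pos: [0.4104, -0.2829, 0.0054]
tcp_rot: [-179.2, 1.0, 0.7]
wrist_force: [-0.5, 0.7, 4.3]
opening: 0.0343
time: 24.8
ee_pos: [0.4102, -0.2827, 0.1617]
tcp_rot: [-179.2, 1.0, 0.7]
wrist_force: [0.6, -0.2, -1.0]
opening: 0.0345
```

```bash
python3 -m handwheel '[[0.7,0.015,0.023,0,3],[0.7,0.038,0.057,0,7],[0.7,0.063,0.093,0,12],[0.7,0.085,0.125,0,15],[0.7,0.0955,0.140,0,15.9]]';python3 -m handwheel '[[0.7,0,0,0,0],[0.7,0,0,0,0]]';python3 -c "
from h import *
o=get_obs();print(o['ee_pos'],o['tcp_rot'])"
```

```text
time: 25.3
ee_pos: [0.5069, -0.1402, 0.1614]
tcp_rot: [-179.2, 1.0, 16.8]
wrist_force: [0.1, -0.6, -1.3]
opening: 0.034
time: 25.5
ee_pos: [0.5067, -0.14, 0.1611]
tcp_rot: [-179.2, 1.1, 16.8]
wrist_force: [1.0, 0.1, -0.0]
opening: 0.0342
[ 0.50671861 -0.14002669  0.16107433] [-179.17993992    1.08072127   16.84191018]
```

```bash
python3 -m handwheel '[[0.7,0.0005,-0.0016,-0.015,-0.2],[0.7,0.0005,-0.0016,-0.03,-0.2],[0.7,0.0005,-0.0016,-0.04,-0.2],[0.7,0.0005,-0.0016,-0.045,-0.2],[0.7,0.0005,-0.0016,-0.045,-0.2]]'; python3 -c "
from h import *
o=get_obs();print(o['ee_pos'],o['tcp_rot'])"
```

```text
time: 26.0
ee_pos: [0.5065, -0.1418, 0.115]
tcp_rot: [-179.1, 1.2, 16.6]
wrist_force: [0.5, -0.0, -0.2]
opening: 0.0341
[ 0.50653552 -0.14177101  0.11495966] [-179.12900886    1.16006766   16.60956039]
```

```bash
python3 -m handwheel '[[0.7,0.0005,0,-0.007,0],[0.7,0.0005,0,-0.014,0],[0.7,0.0005,0,-0.02,0]]';python3 -m handwheel '[[0.7,0.0005,0,-0.007,0],[0.7,0.0005,0,-0.014,0],[0.7,0.0005,0,-0.02,0],[0.7,0.0005,0,-0.02,0]]'
```

```text
time: 26.3
ee_pos: [0.507, -0.1418, 0.0944]
tcp_rot: [-179.1, 1.2, 16.6]
wrist_force: [0.0, 0.7, -1.3]
opening: 0.0341
time: 26.7
ee_pos: [0.5071, -0.1416, 0.0733]
tcp_rot: [-179.1, 1.2, 16.6]
wrist_force: [-1.1, -0.1, -0.2]
opening: 0.0343
```

Clean this time; feel for contact near z 0.061.

```bash
python3 -m handwheel '[[0.7,0,0,-0.005,0],[0.7,0,0,-0.0095,0],[0.7,0,0,-0.0095,0]]';python3 -m handwheel '[[0.7,0,0,-0.0015,0],[0.7,0,0,-0.0015,0]]';python3 -m handwheel '[[0.7,0,0,-0.0015,0],[0.7,0,0,-0.0015,0]]'
```

```text
time: 27.0
ee_pos: [0.5067, -0.1415, 0.0631]
tcp_rot: [-179.1, 1.3, 16.6]
wrist_force: [0.2, -0.2, -1.6]
opening: 0.0343
time: 27.2
ee_pos: [0.5068, -0.1415, 0.0616]
tcp_rot: [-179.1, 1.3, 16.6]
wrist_force: [-0.3, -0.1, -0.9]
opening: 0.0342
time: 27.4
ee_pos: [0.507, -0.1415, 0.0614]
tcp_rot: [-179.1, 1.2, 16.6]
wrist_force: [-3.3, 1.2, 8.6]
opening: 0.0341
```

```bash
python3 -m handwheel '[[0.45,0,0,0,0],[0.45,0,0,0,0],[0.45,0,0,0,0]]'; python3 -m handwheel '[[0.45,0,0,0.03,0],[0.45,0,0,0.065,0],[0.45,0,0,0.1,0],[0.45,0,0,0.14,0]]'; python3 -m handwheel '[[0.2,0.015,0.043,0,-3],[0,0.03,0.086,0,-7],[0,0.045,0.13,0,-11],[0,0.06,0.174,0,-16],[0,0.075,0.22,0,-20]]'; python3 find.py 12 8;  python3 - <<'E'
from h import *
cv2.imwrite("pics/m4.png",crop(cv2.imread("pics/fs.png"),285,250,72,70,10))
E
```

```text
time: 27.7
ee_pos: [0.507, -0.1416, 0.0614]
tcp_rot: [-179.1, 1.2, 16.6]
wrist_force: [0.3, -1.1, 0.0]
opening: 0.0467
time: 28.1
ee_pos: [0.5067, -0.1414, 0.2021]
tcp_rot: [-179.1, 1.3, 16.6]
wrist_force: [1.4, -0.2, 0.3]
opening: 0.0467
time: 28.6
ee_pos: [0.582, 0.0803, 0.202]
tcp_rot: [-179.1, 1.3, -3.6]
wrist_force: [1.7, -0.5, 0.7]
opening: 0.0851
[0.5824 0.0834 0.201 ] [-179.     1.3   -3.2] 28.7
12 top [0.6358 0.1414] 89.2 32.223
12 side [0.6336 0.1786] 166.0 0.001
8 top [0.6415 0.0293] 117.1 1.821
8 side [0.6421 0.0455] 175.6 0.001
```

View pics/m4.png

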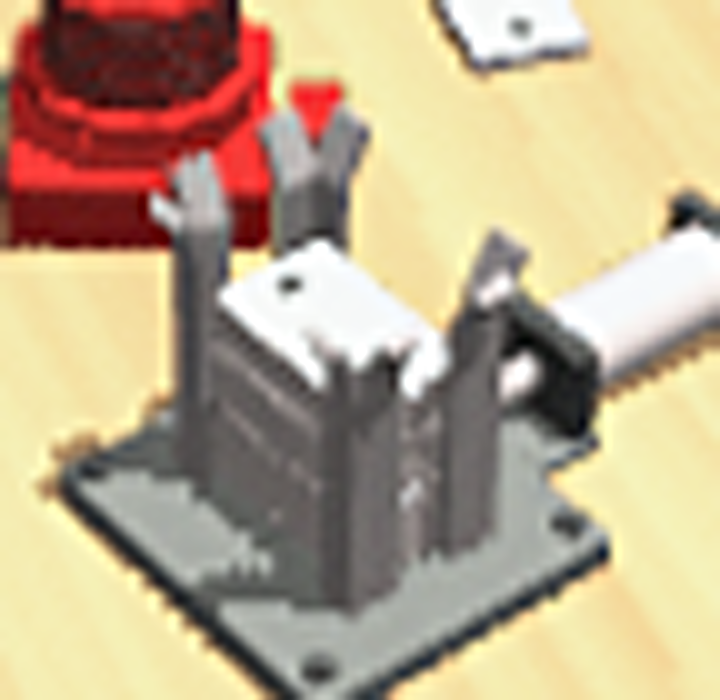

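```bash
python3 -m handwheel '[[0,0.02,0.04,-0.01,-5],[0,0.045,0.082,-0.03,-10],[0,0.0515,0.095,-0.07,-10.8],[0,0.0515,0.095,-0.11,-10.8],[0,0.0515,0.095,-0.15,-10.8]]'; python3 -m handwheel '[[0,0,0,0,0],[0,0,0,0,0]]';python3 -c "
from h import *
o=get_obs();print(o['ee_pos'],o['tcp_rot'])"
```

```text
time: 29.2
ee_pos: [0.6339, 0.1787, 0.0489]
tcp_rot: [-179.0, 1.3, -14.0]
wrist_force: [-0.0, -0.7, -0.7]
opening: 0.0855
time: 29.4
ee_pos: [0.6335, 0.1783, 0.049]
tcp_rot: [-179.1, 1.4, -14.0]
wrist_force: [-0.1, -0.9, 1.3]
opening: 0.0854
[0.63346166 0.178331   0.04900536] [-179.06868422    1.40421717  -13.97932391]
```

```bash
python3 -m handwheel '[[0,0,0.0004,-0.015,0],[0,0,0.0004,-0.03,0],[0,0,0.0004,-0.04,0],[0,0,0.0004,-0.0445,0],[0,0,0.0004,-0.0445,0]]';python3 -m handwheel '[[0.7,0,0,0,0],[0.7,0,0,0,0],[0.7,0,0,0,0],[0.7,0,0,0,0],[0.7,0,0,0,0]]' 60;  python3 -m handwheel '[[0.7,0,0,0.02,0],[0.7,0,0,0.05,0],[0.7,0,0,0.085,0],[0.7,0,0,0.12,0],[0.7,0,0,0.16,0]]'
```

```text
time: 29.9
ee_pos: [0.633, 0.1786, 0.0036]
tcp_rot: [-179.1, 1.5, -14.0]
wrist_force: [0.1, -0.4, -0.2]
opening: 0.0853
time: 30.4
ee_pos: [0.6335, 0.1787, 0.0045]
tcp_rot: [-179.1, 1.4, -14.0]
wrist_force: [0.7, -0.5, 4.6]
opening: 0.0339
time: 30.9
ee_pos: [0.633, 0.1786, 0.1651]
tcp_rot: [-179.1, 1.5, -14.0]
wrist_force: [1.2, 0.3, -1.4]
opening: 0.034
```

```bash
python3 -m handwheel '[[0.7,-0.012,-0.03,0,3],[0.7,-0.027,-0.07,0,7],[0.7,-0.044,-0.112,0,11],[0.7,-0.061,-0.155,0,15],[0.7,-0.078,-0.198,0,19]]'; python3 -m handwheel '[[0.7,-0.016,-0.04,0,4],[0.7,-0.032,-0.08,0,8],[0.7,-0.043,-0.108,0,11],[0.7,-0.046,-0.117,0,11.4],[0.7,-0.046,-0.117,0,11.4]]';python3 -m handwheel '[[0.7,0,0,0,0]]';python3 -c "
from h import *
s=cc('side')
o=get_obs();print(o['ee_pos'],o['tcp_rot']);p=o['ee_pos']
ov(s,(285,200,72,70),10,[(p[0],p[1],o['tcp_rot'][2],p[2]-.0045,p[2]+.0075,(0,255,0))],'pics/i8.png')"
```

```text
time: 31.4
ee_pos: [0.554, -0.0208, 0.165]
tcp_rot: [-179.1, 1.5, 5.2]
wrist_force: [0.9, -0.4, -0.6]
opening: 0.0339
time: 31.9
ee_pos: [0.5077, -0.1386, 0.165]
tcp_rot: [-179.1, 1.5, 16.4]
wrist_force: [0.7, 0.4, -0.9]
opening: 0.0341
time: 32.0
ee_pos: [0.508, -0.1379, 0.1649]
tcp_rot: [-179.1, 1.5, 16.4]
wrist_force: [-0.0, 1.0, -0.7]
opening: 0.0339
[ 0.50809873 -0.13775998  0.16488709] [-179.09016449    1.46223027   16.43749876]
```

View pics/i8.png

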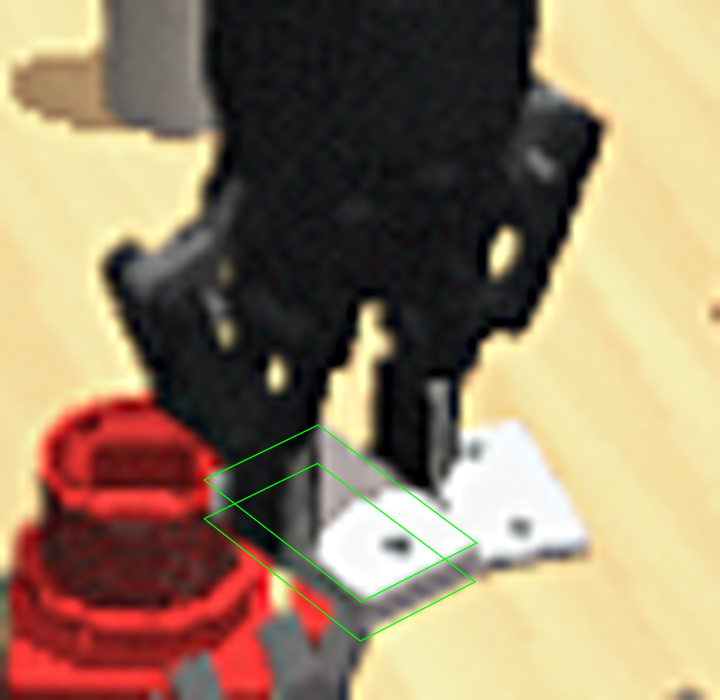

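```bash
python3 -m handwheel '[[0.7,-0.0011,-0.0038,-0.01,0.1],[0.7,-0.0011,-0.0038,-0.03,0.1],[0.7,-0.0011,-0.0038,-0.045,0.1],[0.7,-0.0011,-0.0038,-0.053,0.1],[0.7,-0.0011,-0.0038,-0.053,0.1]]'; python3 -c "
from h import *
o=get_obs();print(o['ee_pos'],o['tcp_rot'])"
```

```text
time: 32.55
ee_pos: [0.5064, -0.141, 0.1103]
tcp_rot: [-179.0, 1.6, 16.6]
wrist_force: [-0.5, 0.5, 0.1]
opening: 0.0336
[ 0.5063867  -0.14102157  0.11030889] [-179.01472148    1.5811693    16.57256942]
```

```bash
python3 -m handwheel '[[0.7,0.0004,-0.0005,-0.007,0],[0.7,0.0004,-0.0005,-0.014,0],[0.7,0.0004,-0.0005,-0.02,0]]';python3 -m handwheel '[[0.7,0,0,-0.006,0],[0.7,0,0,-0.011,0],[0.7,0,0,-0.011,0]]';python3 -m handwheel '[[0.7,0,0,-0.0015,0],[0.7,0,0,-0.0015,0]]';python3 -m handwheel '[[0.7,0,0,-0.001,0],[0.7,0,0,-0.001,0]]'
```

```text
time: 32.85
ee_pos: [0.5068, -0.1416, 0.0899]
tcp_rot: [-179.0, 1.6, 16.6]
wrist_force: [-0.6, 0.3, -0.0]
opening: 0.0343
time: 33.15
ee_pos: [0.5065, -0.1415, 0.0781]
tcp_rot: [-179.0, 1.6, 16.6]
wrist_force: [-0.2, 0.1, -0.4]
opening: 0.0338
time: 33.35
ee_pos: [0.5066, -0.1415, 0.0767]
tcp_rot: [-179.0, 1.6, 16.6]
wrist_force: [0.1, -0.9, -1.2]
opening: 0.0338
time: 33.55
ee_pos: [0.5068, -0.1415, 0.0765]
tcp_rot: [-179.0, 1.6, 16.6]
wrist_force: [-1.7, 1.1, 4.6]
opening: 0.0337
```

```bash
python3 -m handwheel '[[0.45,0,0,0,0],[0.45,0,0,0,0],[0.45,0,0,0,0]]'; python3 -m handwheel '[[0.45,0,0,0.03,0],[0.45,0,0,0.065,0],[0.45,0,0,0.1,0],[0.45,0,0,0.125,0]]'; python3 -m handwheel '[[0.2,0.025,0.035,0,-4],[0,0.05,0.07,0,-8],[0,0.08,0.11,0,-13],[0,0.105,0.147,0,-17],[0,0.12,0.17,0,-21]]'; python3 -m handwheel '[[0,0,0,0,0]]';python3 find.py 8;  python3 - <<'E'
from h import *
cv2.imwrite("pics/m5.png",crop(cv2.imread("pics/fs.png"),285,230,72,80,9))
E
```

```text
time: 33.85
ee_pos: [0.5068, -0.1415, 0.0765]
tcp_rot: [-179.0, 1.6, 16.6]
wrist_force: [1.2, -0.3, 1.1]
opening: 0.0467
time: 34.25
ee_pos: [0.507, -0.1416, 0.2038]
tcp_rot: [-179.1, 1.5, 16.6]
wrist_force: [1.1, 0.4, -0.1]
opening: 0.0471
time: 34.75
ee_pos: [0.6283, 0.0311, 0.203]
tcp_rot: [-179.1, 1.5, -4.5]
wrist_force: [0.3, -0.3, -0.4]
opening: 0.0854
time: 34.85
ee_pos: [0.6294, 0.0339, 0.2018]
tcp_rot: [-179.0, 1.6, -4.4]
wrist_force: [-0.5, -0.4, -0.6]
opening: 0.0859
[0.6282 0.0315 0.2023] [-179.1    1.6   -4.4] 34.95
8 top [0.6418 0.06  ] 97.7 57.379
8 side [0.6429 0.0424] 165.6 0.023
```

View pics/m5.png

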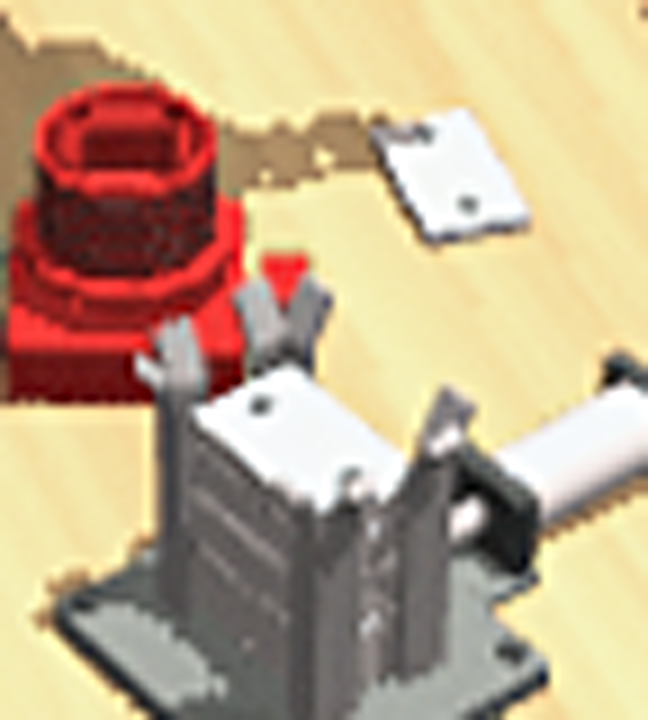

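```bash
python3 -m handwheel '[[0,0.0137,0.0139,-0.03,0],[0,0.0137,0.0139,-0.07,0],[0,0.0137,0.0139,-0.11,0],[0,0.0137,0.0139,-0.145,0],[0,0.0137,0.0139,-0.155,0]]'; python3 -m handwheel '[[0,0,0,0,0],[0,0,0,0,0]]';python3 -c "
from h import *
o=get_obs();print(o['ee_pos'],o['tcp_rot'])"
```

```text
time: 35.45
ee_pos: [0.6392, 0.0438, 0.0433]
tcp_rot: [-179.1, 1.9, -4.4]
wrist_force: [0.0, -0.4, -0.4]
opening: 0.0852
time: 35.65
ee_pos: [0.6394, 0.043, 0.0449]
tcp_rot: [-179.1, 1.8, -4.4]
wrist_force: [-1.0, 0.4, 0.3]
opening: 0.0855
[0.639398   0.04299458 0.04487457] [-179.13377373    1.84337766   -4.44153969]
```

```bash
python3 -m handwheel '[[0,0.0026,0.0026,-0.015,0],[0,0.0026,0.0026,-0.03,0],[0,0.0026,0.0026,-0.037,0],[0,0.0026,0.0026,-0.0415,0],[0,0.0026,0.0026,-0.0415,0]]';python3 -m handwheel '[[0.7,0,0,0,0],[0.7,0,0,0,0],[0.7,0,0,0,0],[0.7,0,0,0,0],[0.7,0,0,0,0]]' 60;  python3 -m handwheel '[[0.7,0,0,0.02,0],[0.7,0,0,0.05,0],[0.7,0,0,0.085,0],[0.7,0,0,0.12,0],[0.7,0,0,0.16,0]]'
```

```text
time: 36.15
ee_pos: [0.6415, 0.0456, 0.0024]
tcp_rot: [-179.1, 1.9, -4.4]
wrist_force: [-0.6, 0.2, 0.3]
opening: 0.0853
time: 36.65
ee_pos: [0.6421, 0.0457, 0.0033]
tcp_rot: [-179.1, 1.8, -4.4]
wrist_force: [0.4, 0.9, 4.7]
opening: 0.0333
time: 37.15
ee_pos: [0.6415, 0.0456, 0.1639]
tcp_rot: [-179.1, 1.9, -4.4]
wrist_force: [0.3, -0.5, -0.1]
opening: 0.0331
```

```bash
python3 -m handwheel '[[0.7,-0.015,-0.021,0,3],[0.7,-0.038,-0.053,0,7],[0.7,-0.063,-0.088,0,11],[0.7,-0.09,-0.125,0,15],[0.7,-0.11,-0.155,0,18]]'; python3 -m handwheel '[[0.7,-0.015,-0.02,0,2],[0.7,-0.021,-0.029,0,2.7],[0.7,-0.021,-0.029,0,2.7],[0.7,-0.021,-0.029,0,2.7]]';python3 -c "
from h import *
s=cc('side')
o=get_obs();print(o['ee_pos'],o['tcp_rot']);p=o['ee_pos']
ov(s,(285,200,72,70),10,[(p[0],p[1],o['tcp_rot'][2],p[2]-.0033,p[2]+.0047,(0,255,0))],'pics/i9.png')"
```

```text
time: 37.65
ee_pos: [0.5299, -0.1108, 0.164]
tcp_rot: [-179.2, 1.9, 13.7]
wrist_force: [-0.2, -0.2, 0.2]
opening: 0.0333
time: 38.05
ee_pos: [0.509, -0.1396, 0.164]
tcp_rot: [-179.1, 1.9, 16.4]
wrist_force: [-0.1, 0.3, 0.6]
opening: 0.0336
[ 0.50922146 -0.13933138  0.1638944 ] [-179.14252958    1.92070761   16.40431072]
```

View pics/i9.png

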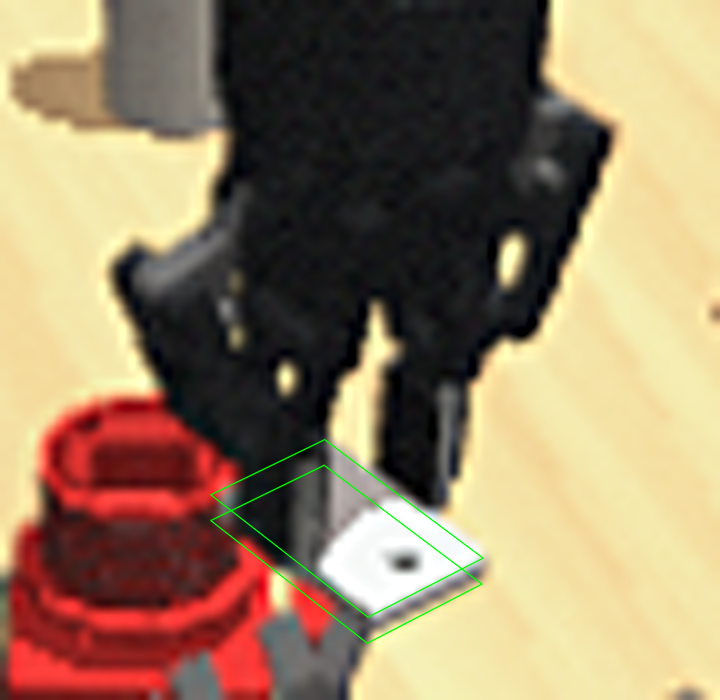

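```bash
python3 -m handwheel '[[0.7,-0.0022,-0.0023,-0.01,0.2],[0.7,-0.0022,-0.0023,-0.03,0.2],[0.7,-0.0022,-0.0023,-0.043,0.2],[0.7,-0.0022,-0.0023,-0.05,0.2],[0.7,-0.0022,-0.0023,-0.05,0.2]]';python3 -m handwheel '[[0.7,0,0,-0.007,0],[0.7,0,0,-0.014,0],[0.7,0,0,-0.018,0],[0.7,0,0,-0.021,0],[0.7,0,0,-0.022,0]]'
```

```text
time: 38.6
ee_pos: [0.5065, -0.1413, 0.1126]
tcp_rot: [-179.1, 2.0, 16.6]
wrist_force: [0.7, -0.6, 0.0]
opening: 0.0331
time: 39.1
ee_pos: [0.5064, -0.1412, 0.0903]
tcp_rot: [-179.1, 2.0, 16.6]
wrist_force: [0.4, 0.0, -0.6]
opening: 0.0337
```

```bash
python3 -m handwheel '[[0.7,0,0,-0.0015,0],[0.7,0,0,-0.0015,0]]';python3 -m handwheel '[[0.7,0,0,-0.001,0],[0.7,0,0,-0.001,0]]'
```

```text
time: 39.3
ee_pos: [0.5064, -0.1413, 0.0888]
tcp_rot: [-179.1, 2.0, 16.6]
wrist_force: [-0.7, 0.3, -0.4]
opening: 0.0334
time: 39.5
ee_pos: [0.5065, -0.1412, 0.0878]
tcp_rot: [-179.1, 2.0, 16.6]
wrist_force: [-0.4, 0.2, -0.2]
opening: 0.0331
```

```bash
python3 -m handwheel '[[0.7,0,0,-0.001,0],[0.7,0,0,-0.001,0]]'; python3 -m handwheel '[[0.45,0,0,0,0],[0.45,0,0,0,0],[0.45,0,0,0,0]]'; python3 -m handwheel '[[0.45,0,0,0.03,0],[0.45,0,0,0.065,0],[0.45,0,0,0.1,0],[0.45,0,0,0.115,0]]'; python3 -m handwheel '[[0.2,0.0,0.04,0,0],[0,0,0.08,0.02,0],[0,0,0.12,0.02,0],[0,0,0.165,0.02,0],[0,0,0.2,0.02,0]]'; python3 find.py; python3 - <<'E'
from h import *
s=cv2.imread("pics/fs.png");cv2.imwrite("pics/m6.png",crop(s,285,230,72,80,9))
t=cv2.imread("pics/ft.png");cv2.imwrite("pics/m6t.png",crop(t,155,225,220,90,3.6))
E
```

```text
time: 39.7
ee_pos: [0.5066, -0.1413, 0.0872]
tcp_rot: [-179.1, 2.0, 16.6]
wrist_force: [-1.0, 0.6, 3.2]
opening: 0.0331
time: 40.0
ee_pos: [0.5066, -0.1413, 0.0872]
tcp_rot: [-179.1, 2.0, 16.6]
wrist_force: [0.3, -0.0, -0.1]
opening: 0.0468
time: 40.4
ee_pos: [0.5073, -0.1415, 0.2055]
tcp_rot: [-179.2, 1.8, 16.6]
wrist_force: [0.5, -0.7, 0.3]
opening: 0.0469
time: 40.9
ee_pos: [0.5071, 0.0606, 0.2256]
tcp_rot: [-179.2, 1.8, 16.6]
wrist_force: [1.3, -0.3, 0.7]
opening: 0.0857
[0.5071 0.0619 0.2254] [-179.2    1.8   16.9] 41.0
```

View pics/m6.png

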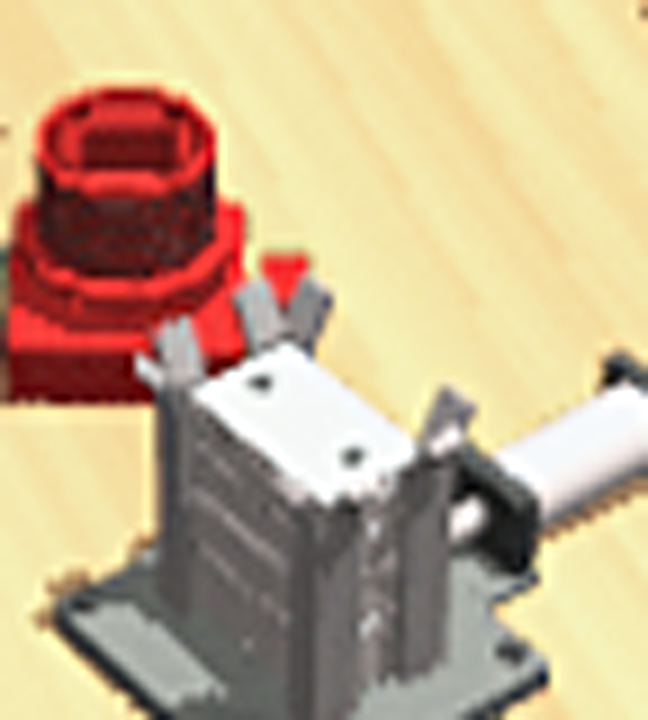

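View pics/ft.png

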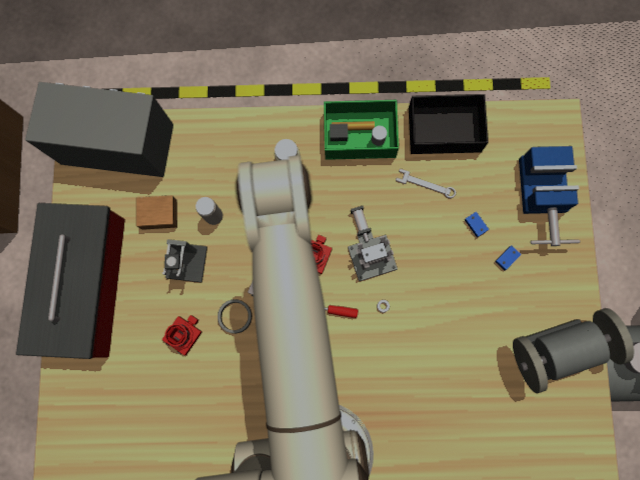

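```bash
cat > loc.py <<'E'
from h import *
import pickle
t,s=pickle.load(open("c0.pkl","rb"));d=np.load("cal.npy");t=adj(t,d[:6]);s=adj(s,d[6:])
def tri(pt,ps):
    f=lambda X:np.r_[proj(t,X)[0]-pt,proj(s,X)[0]-ps]
    r=least_squares(f,[.5,.2,.1]);return r.x,r.fun
e=lambda x,y:np.array([x/5+155-.4,y/5+185-.4]);c=lambda x,y:np.array([x/5+200-.4,y/5+150-.4])
print("head top",ray(t,e(85,384),.148),ray(s,c(263,95),.148),tri(e(85,384),c(263,95)))
print("mouth",ray(t,e(545,495),.078),ray(s,c(296,385),.078),tri(e(545,495),c(296,385)))
E
python3 loc.py; python3 - <<'E'
from h import *
import pickle
t,s=pickle.load(open("c0.pkl","rb"))
cv2.imwrite("pics/n1.png",np.hstack([crop(t["color"],155,230,40,48,10),crop(s["color"],238,163,40,48,10)]))
cv2.imwrite("pics/n2.png",np.hstack([crop(t["color"],244,258,40,48,10),crop(s["color"],240,215,40,48,10)]))
E
```

```text
head top [[0.48608102 0.36590769 0.148     ]] [[0.49059787 0.37215492 0.148     ]] (array([0.48661718, 0.36462759, 0.15202531]), array([ 0.08252577, -0.46792679, -0.60941941,  0.11944543]))
mouth [[0.4340468 0.1446989 0.078    ]] [[0.43853898 0.14441098 0.078     ]] (array([0.43594551, 0.14436103, 0.07812186]), array([ 0.12529771, -0.73978916, -0.84041582,  0.16277037]))
```

View pics/n1.png

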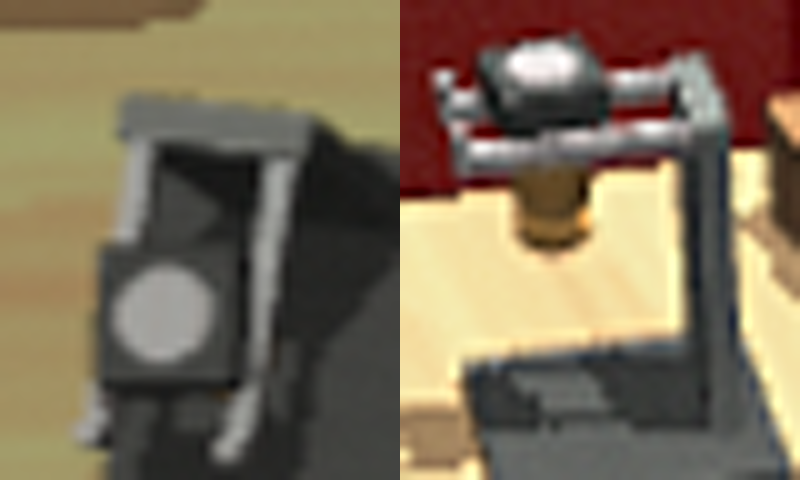

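View pics/n2.png

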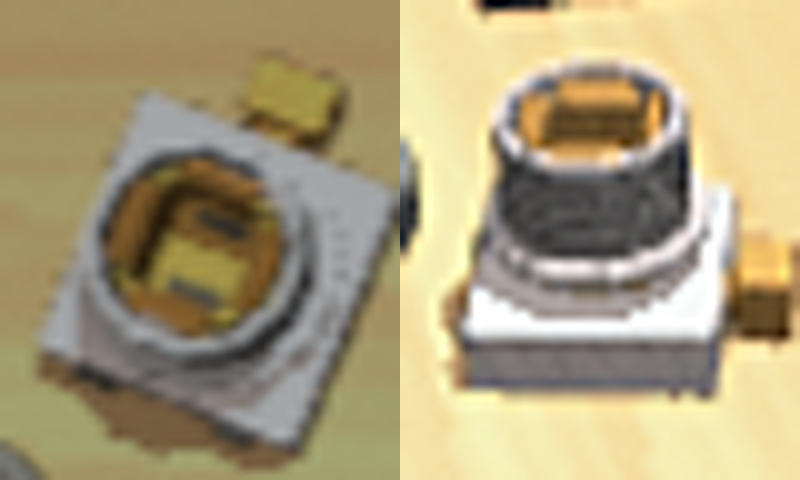

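```bash
cat >> loc.py <<'E'
print('--')
P=lambda o,x,y:np.array([o[0]+x/10-.45,o[1]+y/10-.45])
T1=(155,230);S1=(238-40,163);T2=(244,258);S2=(240-40,215)
print("head",ray(t,P(T1,163,312),.148),ray(s,P(S1,543,62),.148),tri(P(T1,163,312),P(S1,543,62)))
print("mouth",ray(t,P(T2,202,250),.078),ray(s,P(S2,592,116),.078),tri(P(T2,202,250),P(S2,592,116)))
for nm,a,b,z in(("Lprong",(140,150),(92,420),.13),("Rprong",(280,160),(230,440),.13),("headL",(103,243),(100,383),.148),("headR",(243,245),(240,385),.13),("headT",(103,243),(243,245),.148),("post",(125,95),(320,118),.132)):
    A=ray(t,P(T1,*a),z)[0];B=ray(t,P(T1,*b),z)[0];v=A-B;print(nm,A.round(4),B.round(4),np.linalg.norm(v).round(4),np.degrees(np.arctan2(v[1],v[0])).round(1))
E
python3 loc.py | sed -n '/--/,$p'
```

```text
--
head [[0.48775876 0.36783195 0.148     ]] [[0.48924026 0.37157508 0.148     ]] (array([0.4876436 , 0.36713227, 0.1503891 ]), array([ 0.01863376, -0.10555959, -0.13760577,  0.0269778 ]))
mouth [[0.43676384 0.14431196 0.078     ]] [[0.43908642 0.14669223 0.078     ]] (array([0.43730958, 0.1439401 , 0.08000754]), array([ 0.05161794, -0.30338666, -0.3447953 ,  0.06686751]))
Lprong [0.5323 0.3799 0.13  ] [0.4635 0.3899 0.13  ] 0.0695 -8.3
Rprong [0.5289 0.3442 0.13  ] [0.4577 0.355  0.13  ] 0.072 -8.6
headL [0.5055 0.3834 0.148 ] [0.4702 0.383  0.148 ] 0.0353 0.6
headR [0.5073 0.353  0.13  ] [0.4716 0.3528 0.13  ] 0.0357 0.3
headT [0.5055 0.3834 0.148 ] [0.5043 0.3483 0.148 ] 0.0351 87.9
post [0.5462 0.3836 0.132 ] [0.5392 0.3338 0.132 ] 0.0503 82.0
```

```bash
python3 -c "
from h import *
o=get_obs();print(o['q'].round(1),o['ee_pos'],o['tcp_rot'])"
```

```text
[ 6.7  1.5  5.7 96.2  0.5 79.8] [0.50707426 0.06193212 0.22536493] [-179.16041398    1.81522668   16.85482105]
```

```bash
for i in 1 2 3 4; do python3 -m handwheel '[[0,0,0.008,0,8.5],[0,0,0.016,0,17],[0,0,0.024,0,25.5],[0,0,0.032,0,34],[0,0,0.04,0,42.5]]' | grep -E "ee_pos|rot"; done;  for i in 1 2 3 4; do python3 -m handwheel '[[0,0,0,0,0]]' | grep -E "ee_pos|rot"; done
```

```text
ee_pos: [0.5072, 0.1016, 0.2252]
tcp_rot: [-179.2, 1.8, 59.7]
ee_pos: [0.5073, 0.1413, 0.2251]
tcp_rot: [-179.1, 1.8, 102.5]
ee_pos: [0.5075, 0.181, 0.225]
tcp_rot: [-179.1, 1.9, 145.3]
ee_pos: [0.5076, 0.2207, 0.2249]
tcp_rot: [-179.1, 1.8, -171.8]
ee_pos: [0.5078, 0.2207, 0.2248]
tcp_rot: [-179.1, 1.8, -171.7]
ee_pos: [0.5079, 0.2202, 0.2246]
tcp_rot: [-179.1, 1.8, -171.9]
ee_pos: [0.508, 0.2196, 0.2246]
tcp_rot: [-179.1, 1.8, -172.1]
ee_pos: [0.5081, 0.2192, 0.2246]
tcp_rot: [-179.1, 1.8, -172.3]
```

```bash
for i in 1 2 3; do python3 -m handwheel '[[0,0,0,-0.04,0],[0,0,0,-0.08,0]]' | grep -E "ee_pos|rot";python3 -m handwheel '[[0,0,0,0,0]]' | grep -E "ee_pos|rot"; python3 -m handwheel '[[0,0,0,0.02,0],[0,0,0,0.05,0],[0,0,0,0.08,0],[0,0,0,0.09,0],[0,0,0,0.09,0]]' | grep -E "ee_pos|rot"; done
```

```text
ee_pos: [0.5089, 0.2191, 0.1446]
tcp_rot: [-179.1, 2.0, -172.4]
ee_pos: [0.5064, 0.2177, 0.1392]
tcp_rot: [-179.0, 1.5, -172.5]
ee_pos: [0.5073, 0.218, 0.2325]
tcp_rot: [-179.0, 1.8, -172.6]
ee_pos: [0.508, 0.2182, 0.1522]
tcp_rot: [-179.1, 1.9, -172.6]
ee_pos: [0.5052, 0.2168, 0.1461]
tcp_rot: [-178.9, 1.4, -172.6]
ee_pos: [0.5059, 0.2172, 0.2388]
tcp_rot: [-179.0, 1.6, -172.6]
ee_pos: [0.5064, 0.2173, 0.1582]
tcp_rot: [-179.0, 1.7, -172.6]
ee_pos: [0.5035, 0.216, 0.1518]
tcp_rot: [-178.9, 1.1, -172.7]
ee_pos: [0.5042, 0.2163, 0.2444]
tcp_rot: [-178.9, 1.3, -172.7]
```

```bash
for i in 1 2 3 4; do python3 -m handwheel '[[0,0,0,-0.05,0],[0,0,0,-0.09,0]]' | grep -E "xx";python3 -m handwheel '[[0,0,0,0,0]]' | grep -E "rot"; python3 -m handwheel '[[0,0,0,0.02,0],[0,0,0,0.05,0],[0,0,0,0.08,0],[0,0,0,0.09,0],[0,0,0,0.09,0]]' | grep -E "ee_pos|rot"; done
```

```text
tcp_rot: [-178.8, 0.8, -172.7]
ee_pos: [0.502, 0.2154, 0.2389]
tcp_rot: [-178.8, 1.0, -172.7]
tcp_rot: [-178.7, 0.5, -172.7]
ee_pos: [0.4997, 0.2144, 0.2335]
tcp_rot: [-178.7, 0.7, -172.7]
tcp_rot: [-178.6, 0.2, -172.7]
ee_pos: [0.4975, 0.2134, 0.2281]
tcp_rot: [-178.6, 0.4, -172.7]
tcp_rot: [-178.5, -0.2, -172.7]
ee_pos: [0.4953, 0.2124, 0.2228]
tcp_rot: [-178.5, 0.0, -172.7]
```

```bash
python3 -m handwheel '[[0,-0.001,0.015,0,8.5],[0,-0.002,0.03,0,17],[0,-0.003,0.045,0,25.5],[0,-0.004,0.06,0,34],[0,-0.004,0.075,0,42]]'|grep -E "pos|rot"; python3 -m handwheel '[[0,0,0.02,0,8.5],[0,-0.002,0.04,0,17],[0,-0.003,0.06,0,25.5],[0,-0.003,0.075,0,34],[0,-0.003,0.079,0,40.9]]'|grep -E "pos|rot"; python3 -m handwheel '[[0,0,0,0,0],[0,0,0,0,0]]';python3 -c "
from h import *
o=get_obs();print(o['ee_pos'],o['tcp_rot'],o['q'].round(1));p=o['ee_pos']
s=cc('side');t=cc('top')
ov(s,(215,110,80,70),10,[],'pics/o1.png');cv2.imwrite('pics/ot.png',crop(t['color'],150,180,140,120,5))"
```

```text
ee_pos: [0.4908, 0.2878, 0.2217]
tcp_rot: [-178.6, -0.1, -130.3]
ee_pos: [0.4872, 0.368, 0.22]
tcp_rot: [-178.7, -0.1, -89.0]
time: 50.2
ee_pos: [0.4869, 0.3678, 0.2189]
tcp_rot: [-178.8, -0.2, -89.2]
wrist_force: [0.6, -0.5, 0.8]
opening: 0.0853
[0.48690377 0.36778375 0.21887907] [-178.77163157   -0.19464106  -89.17116639] [  37.5   12.3   16.9   93.7   -0.9 -143.4]
```

View pics/o1.png

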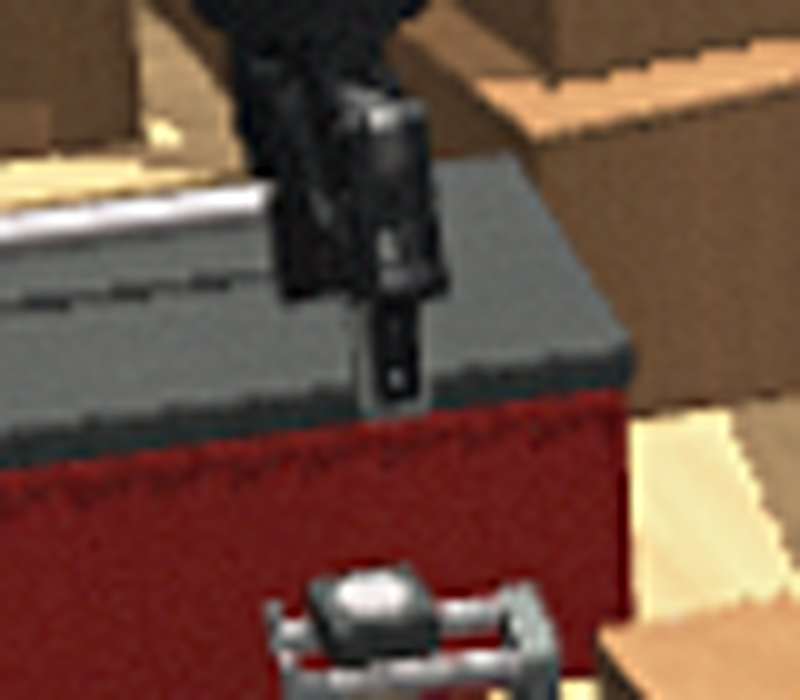

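```bash
python3 -m handwheel '[[0,0.0008,0,-0.02,-0.5],[0,0.0008,0,-0.04,-0.5],[0,0.0008,0,-0.055,-0.5],[0,0.0008,0,-0.065,-0.5],[0,0.0008,0,-0.065,-0.5]]'; python3 -c "
from h import *
o=get_obs();print(o['ee_pos'],o['tcp_rot']);p=o['ee_pos']
s=cc('side')
ov(s,(215,130,80,70),10,[],'pics/o2.png')"
```

```text
time: 50.8
ee_pos: [0.4875, 0.3669, 0.1532]
tcp_rot: [-178.8, -0.2, -89.8]
wrist_force: [-0.1, 0.3, 0.0]
opening: 0.0852
[0.48751516 0.36690489 0.15323159] [-178.81750897   -0.23625579  -89.75210657]
```

View pics/o2.png

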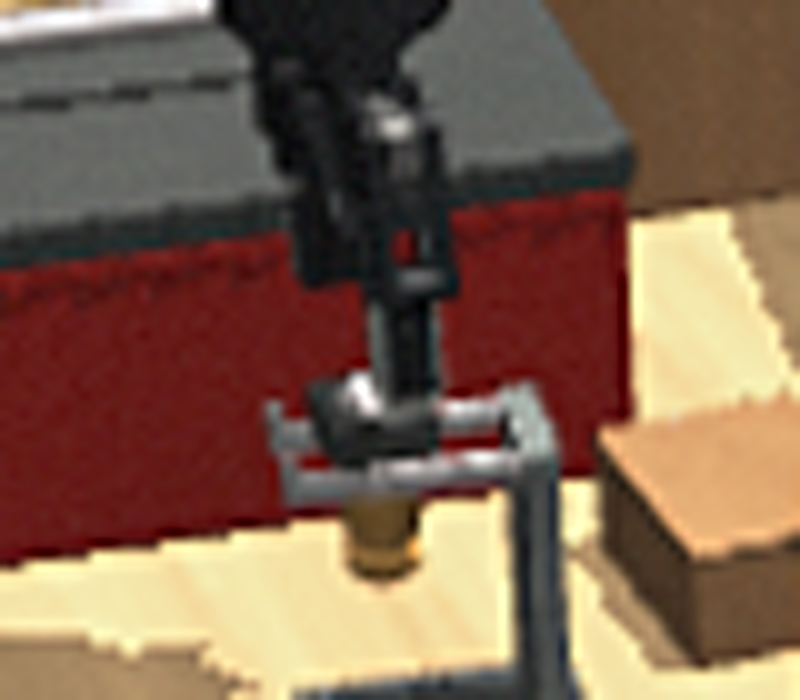

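```bash
python3 -c "
from h import *
s=cc('side');f=lambda p:((proj(s,p)[0]-[215,130]+.5)*10).round()
print(f([.4875,.3669-.0425,.166]),f([.4875,.3669,.148]),f([.4877,.3675,.148]), f([.4877,.3675,.092]))"
```

```text
[406. 408.] [372. 400.] [372. 399.] [384. 549.]
```

```bash
python3 -m handwheel '[[0,0,0.0006,-0.008,0],[0,0,0.0006,-0.0165,0],[0,0,0.0006,-0.0165,0]]'; python3 -m handwheel '[[0.6,0,0,0,0],[0.7,0,0,0,0],[0.7,0,0,0,0],[0.7,0,0,0,0],[0.7,0,0,0,0]]' 50; python3 -c "
from h import *
o=get_obs();print(o['ee_pos'],o['tcp_rot']);p=o['ee_pos']
s=cc('side')
ov(s,(215,130,80,70),10,[],'pics/o3.png')"
```

```text
time: 51.2
ee_pos: [0.4877, 0.3678, 0.1373]
tcp_rot: [-178.8, -0.2, -89.7]
wrist_force: [-0.4, -1.1, 0.3]
opening: 0.0859
time: 51.7
ee_pos: [0.4879, 0.3679, 0.1378]
tcp_rot: [-178.7, -0.2, -89.7]
wrist_force: [-1.4, -0.2, 3.5]
opening: 0.0346
[0.48791998 0.36794176 0.13783219] [-1.78729993e+02 -1.71757416e-01 -8.97218118e+01]
```

View pics/o3.png

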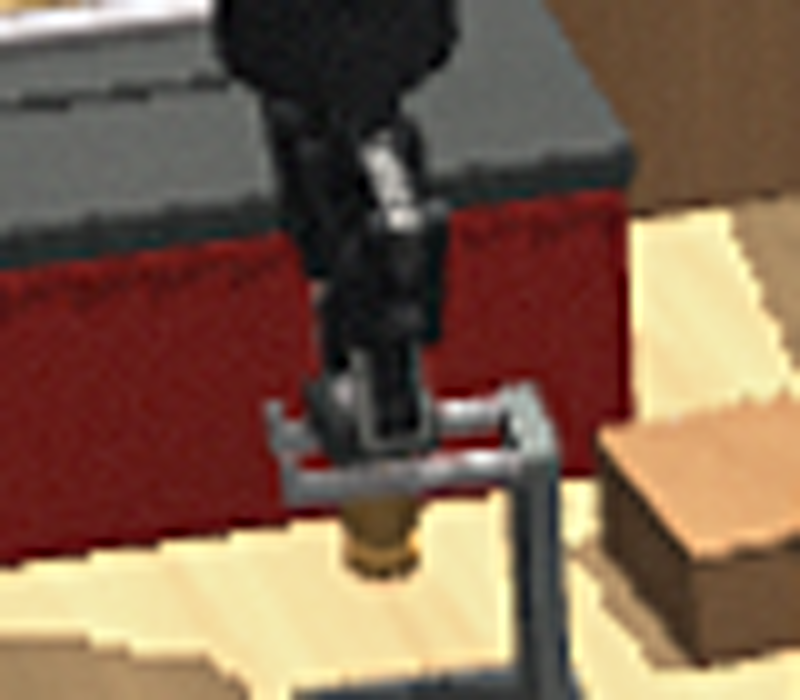

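```bash
python3 -m handwheel '[[0.7,0,0,0.01,0],[0.7,0,0,0.025,0],[0.7,0,0,0.045,0],[0.7,0,0,0.065,0],[0.7,0,0,0.082,0]]'; python3 -c "
from h import *
o=get_obs();print(o['ee_pos'],o['tcp_rot'],o['wrist_force']);p=o['ee_pos']
s=cc('side')
ov(s,(215,110,80,70),10,[],'pics/o4.png')"
```

```text
time: 52.25
ee_pos: [0.488, 0.368, 0.2222]
tcp_rot: [-178.7, -0.1, -89.7]
wrist_force: [0.2, 0.0, -2.2]
opening: 0.0343
[0.48796891 0.36802892 0.22217197] [-1.78672392e+02 -1.25105061e-01 -8.97213240e+01] [ 1.70251676e-01  1.17682481e-03 -2.16065611e+00]
```

View pics/o4.png

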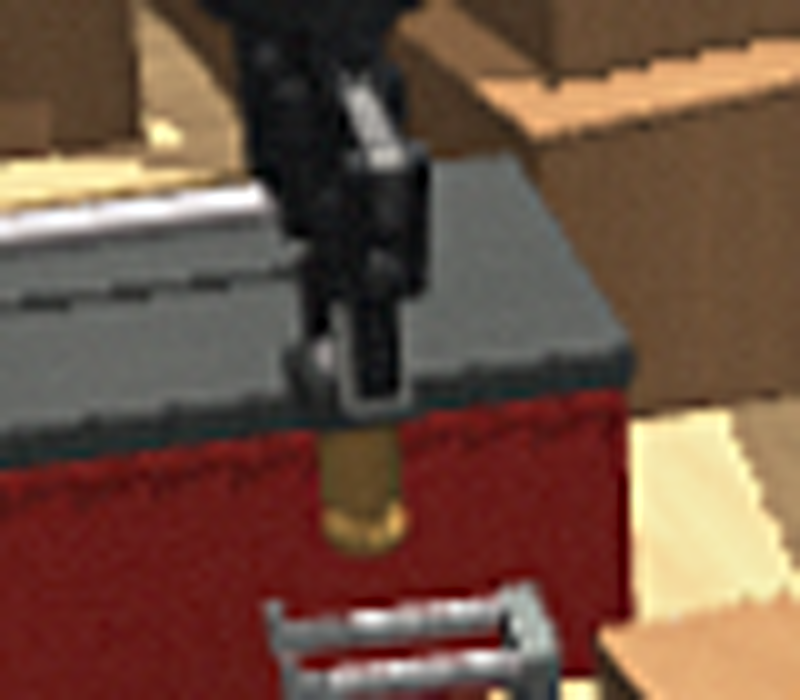

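```bash
python3 -m handwheel '[[0.7,-0.006,-0.027,0,0],[0.7,-0.015,-0.067,0,0],[0.7,-0.026,-0.112,0,0],[0.7,-0.036,-0.158,0,0],[0.7,-0.044,-0.196,0,0]]'; cat > ovc.py <<'E'
from h import *
import pickle,sys
t,s=pickle.load(open("c0.pkl","rb"));d=np.load("cal.npy");t=adj(t,d[:6]);s=adj(s,d[6:])
X,Y,a=float(sys.argv[1]),float(sys.argv[2]),np.radians(float(sys.argv[3]))
th=np.linspace(0,2*np.pi,60)
B=[]
for c,o in((t,(244,258,40,48)),(s,(240,215,40,48))):
    im=crop(c["color"],*o,10)
    def dr(P,col):
        q=(proj(c,P)-np.array(o[:2])+.5)*10-.5;cv2.polylines(im,[np.int32(q*16)],True,col,1,cv2.LINE_AA,4)
    for r,z,col in((.028,.078,(0,0,255)),(.018,.078,(255,0,0)),(.034,.038,(255,0,255))): dr(np.c_[X+r*np.cos(th),Y+r*np.sin(th),0*th+z],col)
    sq=[[X+np.cos(a)*u-np.sin(a)*v,Y+np.sin(a)*u+np.cos(a)*v,.025] for u,v in((-.0375,-.0375),(.0375,-.0375),(.0375,.0375),(-.0375,.0375))]
    dr(sq,(0,255,0)); B.append(im)
cv2.imwrite(sys.argv[4],np.hstack(B))
E
python3 ovc.py .4372 .1447 -28 pics/p1.png
```

```text
time: 52.8
ee_pos: [0.4436, 0.1705, 0.2255]
tcp_rot: [-178.5, -0.0, -89.7]
wrist_force: [0.7, -0.2, -1.7]
opening: 0.0347
```

View pics/p1.png

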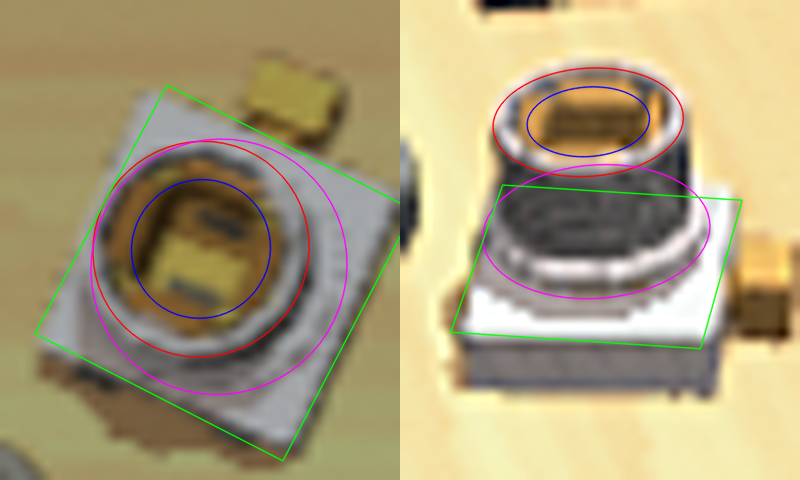

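```bash
python3 -m handwheel '[[0.7,-0.004,-0.018,0,0],[0.7,-0.0061,-0.0255,-0.02,0],[0.7,-0.0061,-0.0259,-0.04,0],[0.7,-0.0061,-0.0259,-0.052,0],[0.7,-0.0061,-0.0259,-0.055,0]]';python3 -m handwheel '[[0.7,0,0,0,0]]'; python3 -c "
from h import *
o=get_obs();print(o['ee_pos'],o['tcp_rot'],o['wrist_force']);p=o['ee_pos']
s=cc('side')
ov(s,(225,180,70,80),9,[],'pics/p2.png')"
```

```text
time: 53.3
ee_pos: [0.437, 0.1445, 0.1695]
tcp_rot: [-178.6, -0.0, -89.7]
wrist_force: [-0.4, -0.0, -1.0]
opening: 0.0346
time: 53.4
ee_pos: [0.4369, 0.1448, 0.1697]
tcp_rot: [-178.6, -0.0, -89.7]
wrist_force: [0.1, 1.2, -2.0]
opening: 0.0345
[0.43691036 0.14476246 0.16972587] [-1.78579283e+02 -3.38141853e-02 -8.96938612e+01] [ 0.14434835  1.21288759 -1.96696488]
```

View pics/p2.png

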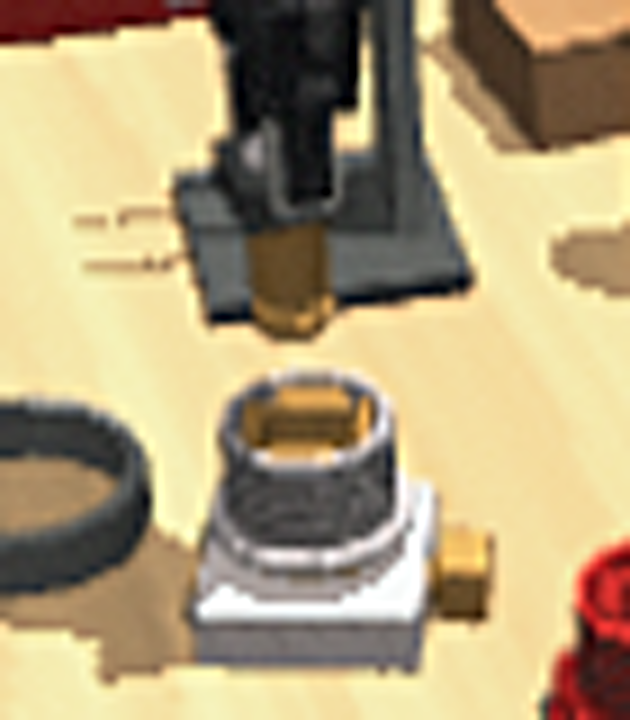

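```bash
python3 -c "
from h import *
s=cc('side');f=lambda *p:((proj(s,p)[0]-[225,180]+.5)*9).round(1)
x,y=.4369,.1447
print(f(x,y,.115),f(x,y,.078),f(x+.002,y,.078),f(x,y+.002,.078))"
```

```text
[296.5 330.7] [303.6 424.5] [309.5 423.2] [301.9 421.3]
```

```bash
python3 - <<'E'
from h import *
s=cc('side');im=s["color"]
cv2.imwrite("pics/p3.png",crop(im,240,200,36,38,20)[:600,:800] if 0 else cv2.resize(im[203:233,245:275],None,fx=20,fy=20,interpolation=cv2.INTER_CUBIC))
f=lambda *p:((proj(s,p)[0]-[245,203]+.5)*20).round(0)
x,y=.4369,.1447
print(f(x,y,.115),f(x,y,.078))
E
```

```text
[259. 275.] [275. 483.]
```

View pics/p3.png

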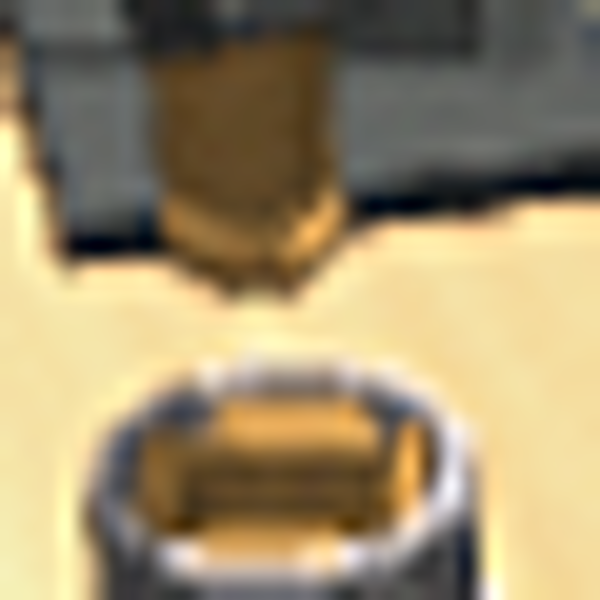

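```bash
python3 -m handwheel '[[0.7,0.001,-0.0006,-0.012,0],[0.7,0.001,-0.0006,-0.024,0],[0.7,0.001,-0.0006,-0.034,0],[0.7,0.001,-0.0006,-0.034,0]]';python3 -m handwheel '[[0.7,0.0005,0,-0.004,0],[0.7,0.0005,0,-0.008,0],[0.7,0.0005,0,-0.008,0]]'
```

```text
time: 53.95
ee_pos: [0.4373, 0.1439, 0.1342]
tcp_rot: [-178.7, -0.1, -89.7]
wrist_force: [-0.4, 0.5, -2.7]
opening: 0.0345
time: 54.25
ee_pos: [0.4376, 0.1439, 0.1256]
tcp_rot: [-178.7, -0.1, -89.7]
wrist_force: [-0.4, 0.1, -1.6]
opening: 0.0344
```

```bash
python3 -m handwheel '[[0.7,0.0002,0.0002,-0.004,0],[0.7,0.0002,0.0002,-0.008,0],[0.7,0.0002,0.0002,-0.01,0]]';python3 -m handwheel '[[0.7,0.0002,0.0002,-0.004,0],[0.7,0.0002,0.0002,-0.008,0],[0.7,0.0002,0.0002,-0.011,0],[0.7,0.0002,0.0002,-0.011,0]]'
```

```text
time: 54.55
ee_pos: [0.4378, 0.1441, 0.1152]
tcp_rot: [-178.7, -0.1, -89.7]
wrist_force: [-0.0, 0.2, -0.7]
opening: 0.0346
time: 54.95
ee_pos: [0.4377, 0.1442, 0.1037]
tcp_rot: [-178.8, -0.1, -89.7]
wrist_force: [0.4, 0.2, -1.2]
opening: 0.0348
```

```bash
python3 -m handwheel '[[0.7,0,0,-0.0015,0],[0.7,0,0,-0.0015,0]]';python3 -m handwheel '[[0.7,0,0,-0.0015,0],[0.7,0,0,-0.0015,0]]';python3 -m handwheel '[[0.7,0,0,-0.001,0],[0.7,0,0,-0.001,0]]'
```

```text
time: 55.15
ee_pos: [0.4377, 0.1442, 0.102]
tcp_rot: [-178.8, -0.1, -89.7]
wrist_force: [0.5, -0.1, -2.4]
opening: 0.0345
time: 55.35
ee_pos: [0.4379, 0.1443, 0.1008]
tcp_rot: [-178.8, -0.1, -89.7]
wrist_force: [0.1, -0.2, 0.3]
opening: 0.0345
time: 55.55
ee_pos: [0.4382, 0.1443, 0.1007]
tcp_rot: [-178.7, -0.1, -89.7]
wrist_force: [-0.3, -0.4, 5.5]
opening: 0.0341
```

```bash
python3 -m handwheel '[[0.4,0,0,0,0],[0.2,0,0,0,0],[0,0,0,0,0],[0,0,0,0,0]]'; python3 -c "
from h import *
o=get_obs();print(o['ee_pos'],o['tcp_rot'],o['wrist_force']);p=o['ee_pos']
s=cc('side')
ov(s,(225,180,70,80),9,[],'pics/p4.png')"
```

```text
time: 55.95
ee_pos: [0.4382, 0.1443, 0.1006]
tcp_rot: [-178.7, -0.1, -89.7]
wrist_force: [0.0, 0.6, -0.1]
opening: 0.0856
[0.43815693 0.14430292 0.10059859] [-1.78687864e+02 -7.05200973e-02 -8.96963685e+01] [ 0.04564522  0.60684916 -0.11876544]
```

View pics/p4.png

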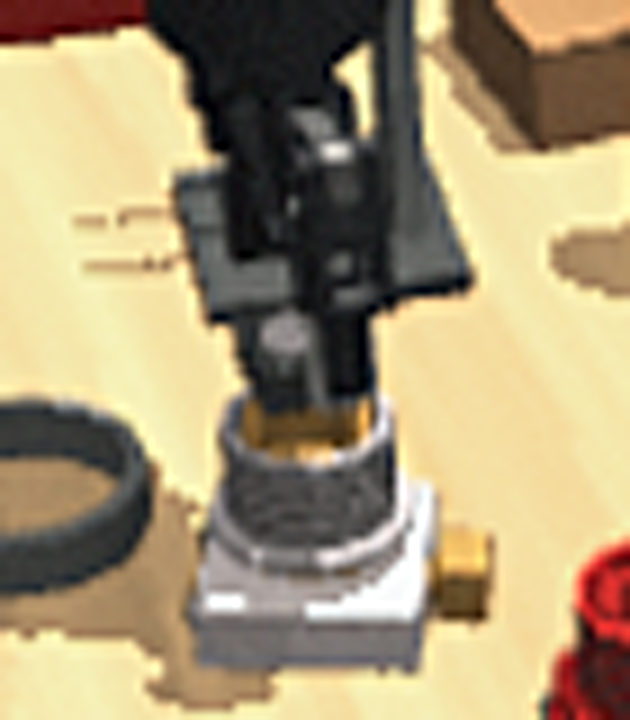

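```bash
python3 -m handwheel '[[0,0,0,-0.012,0],[0,0,0,-0.024,0],[0,0,0,-0.036,0],[0,0,0,-0.042,0],[0,0,0,-0.042,0]]';python3 -m handwheel '[[0.3,0,0,0,0],[0.5,0,0,0,0],[0.5,0,0,0,0],[0.5,0,0,0,0],[0.5,0,0,0,0]]' 90; python3 -c "
from h import *
o=get_obs();print(o['ee_pos'],o['tcp_rot'],o['wrist_force'],o['opening']);p=o['ee_pos']
s=cc('side')
ov(s,(225,180,70,80),9,[],'pics/p5.png')"
```

```text
time: 56.5
ee_pos: [0.4374, 0.144, 0.0571]
tcp_rot: [-178.8, -0.1, -89.7]
wrist_force: [0.4, -0.7, -0.1]
opening: 0.0853
time: 57.0
ee_pos: [0.4376, 0.145, 0.0583]
tcp_rot: [-178.8, 0.0, -89.6]
wrist_force: [-3.1, 4.7, 5.6]
opening: 0.054
[0.43758518 0.14498735 0.05829313] [-1.78754642e+02  1.17560917e-02 -8.96306760e+01] [-3.06580315  4.69528686  5.58010294] 0.05403534356573332
```

View pics/p5.png

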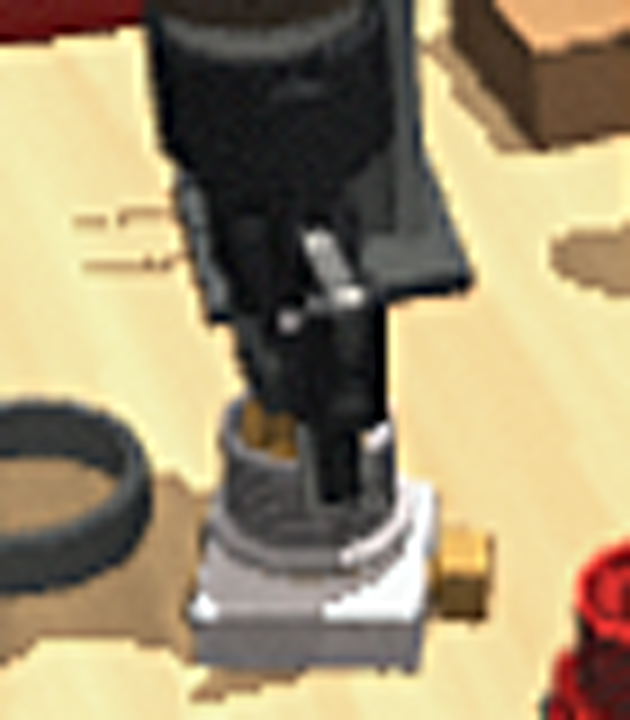

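```bash
python3 -m handwheel '[[0.5,0,0,-0.003,0],[0.5,0,0,-0.006,0],[0.5,0,0,-0.009,0],[0.5,0,0,-0.011,0],[0.5,0,0,-0.012,0]]';python3 -m handwheel '[[0.5,0,0,-0.001,0],[0.5,0,0,-0.001,0],[0.5,0,0,-0.001,0]]'
```

```text
time: 57.55
ee_pos: [0.4376, 0.1451, 0.0476]
tcp_rot: [-178.7, 0.0, -89.6]
wrist_force: [-6.2, -1.2, 11.4]
opening: 0.0539
time: 57.85
ee_pos: [0.4376, 0.1451, 0.0482]
tcp_rot: [-178.7, 0.0, -89.6]
wrist_force: [-5.8, -1.0, 11.4]
opening: 0.0537
```

```bash
python3 -m handwheel '[[0.5,0,0,-0.002,0],[0.5,0,0,-0.003,0],[0.5,0,0,-0.004,0],[0.5,0,0,-0.004,0],[0.5,0,0,-0.004,0]]'; python3 -c "
from h import *
o=get_obs();print(o['ee_pos'],o['tcp_rot'],o['wrist_force'],o['opening']);p=o['ee_pos']
s=cc('side')
ov(s,(225,180,70,80),9,[],'pics/p6.png')"
```

```text
time: 58.35
ee_pos: [0.4377, 0.1451, 0.0467]
tcp_rot: [-178.6, 0.0, -89.6]
wrist_force: [-10.2, -2.7, 20.9]
opening: 0.054
[0.43769721 0.14511226 0.04671777] [-1.78586907e+02  3.21960364e-02 -8.95526922e+01] [-10.20229714  -2.70778051  20.94319652] 0.05397652959181929
```

View pics/p6.png

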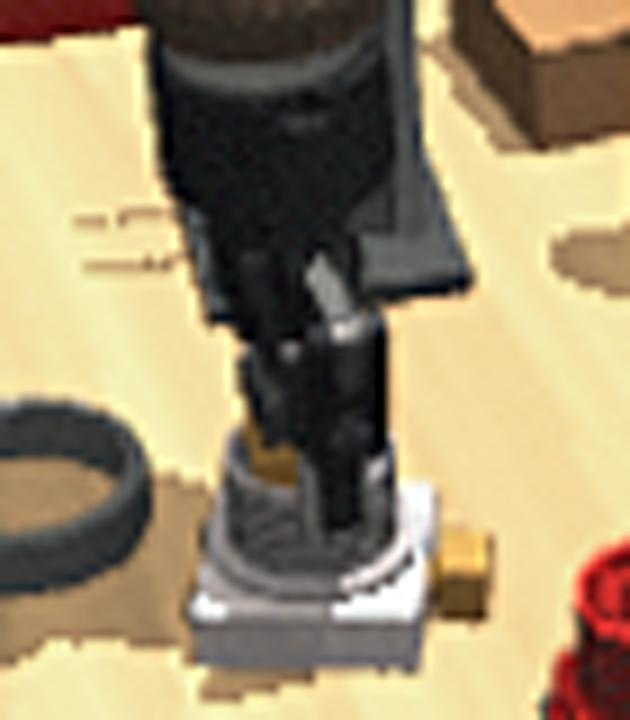

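```bash
python3 -m handwheel '[[0.5,0,0,-0.001,0],[0.5,0,0,-0.003,0],[0.5,0,0,-0.003,0],[0.5,0,0,-0.003,0]]'; python3 -m handwheel '[[0.5,0,0,0.003,0],[0.5,0,0,0.006,0],[0.5,0,0,0.009,0],[0.5,0,0,0.011,0],[0.5,0,0,0.0125,0]]'; python3 -m handwheel '[[0.4,0,0,0,0],[0.2,0,0,0,0],[0,0,0,0,0],[0,0,0,0,0]]';  python3 -c "
from h import *
s=cc('side')
ov(s,(225,180,70,80),9,[],'pics/p7.png')"
```

```text
time: 58.8
ee_pos: [0.4377, 0.1451, 0.0467]
tcp_rot: [-178.5, 0.0, -89.5]
wrist_force: [-13.0, -3.4, 25.7]
opening: 0.0542
time: 59.3
ee_pos: [0.4375, 0.145, 0.059]
tcp_rot: [-178.5, 0.0, -89.5]
wrist_force: [2.7, 2.3, -13.7]
opening: 0.0539
time: 59.7
ee_pos: [0.4379, 0.1451, 0.0595]
tcp_rot: [-178.5, 0.0, -89.5]
wrist_force: [1.2, -0.2, 0.6]
opening: 0.0854
```

View pics/p7.png

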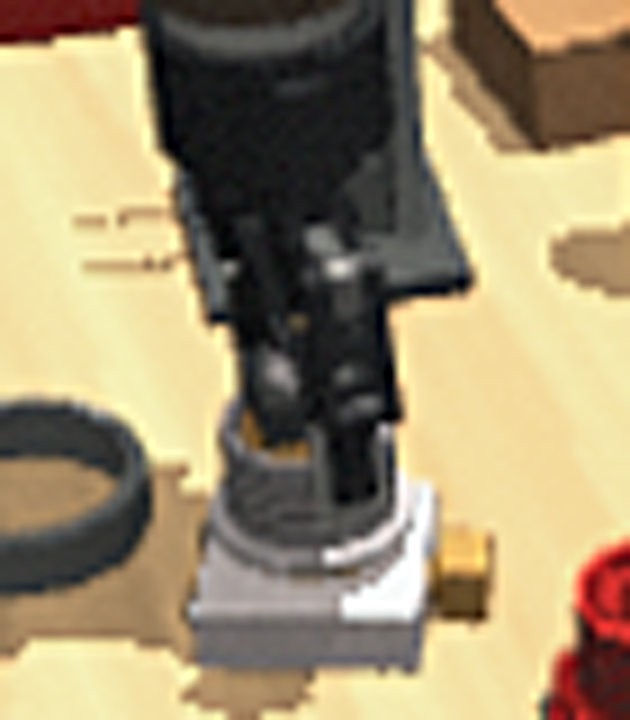

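Stop reached at z 0.0467 (no more travel with more force) and the head's white disc is now lower (y≈380 vs 335). Retreat up and check.

```bash
python3 -m handwheel '[[0,0,0,0.02,0],[0,0,0,0.05,0],[0,0,0,0.09,0],[0,0,0,0.13,0],[0,0,0,0.16,0]]'; python3 -m handwheel '[[0,0.03,0.035,0,0],[0,0.06,0.07,0,0],[0,0.09,0.105,0,0],[0,0.11,0.13,0,0]]'; python3 -m handwheel '[[0,0,0,0,0],[0,0,0,0,0]]'; python3 - <<'E'
from h import *
s=cc('side');t=cc('top')
ov(s,(225,180,70,80),9,[],'pics/q1.png');cv2.imwrite("pics/q2.png",crop(t["color"],235,250,60,60,10))
cv2.imwrite("pics/q3.png",t["color"]);cv2.imwrite("pics/q4.png",s["color"])
f=lambda *p:((proj(s,p)[0]-[225,180]+.5)*9).round(1)
for z in(.111,.098,.078):print(z,f(.4377,.1446,z))
E
```

```text
time: 60.25
ee_pos: [0.4381, 0.1452, 0.2223]
tcp_rot: [-178.3, 0.1, -89.5]
wrist_force: [0.6, 0.2, -1.0]
opening: 0.0856
time: 60.65
ee_pos: [0.5496, 0.2772, 0.2219]
tcp_rot: [-178.3, 0.1, -89.5]
wrist_force: [0.9, -0.6, 0.1]
opening: 0.0855
time: 60.85
ee_pos: [0.5497, 0.2777, 0.2211]
tcp_rot: [-178.4, 0.1, -89.5]
wrist_force: [-0.3, -0.7, 0.1]
opening: 0.0855
0.111 [299.7 340.6]
0.098 [302.3 373.8]
0.078 [306.1 424.1]
```

View pics/q1.png

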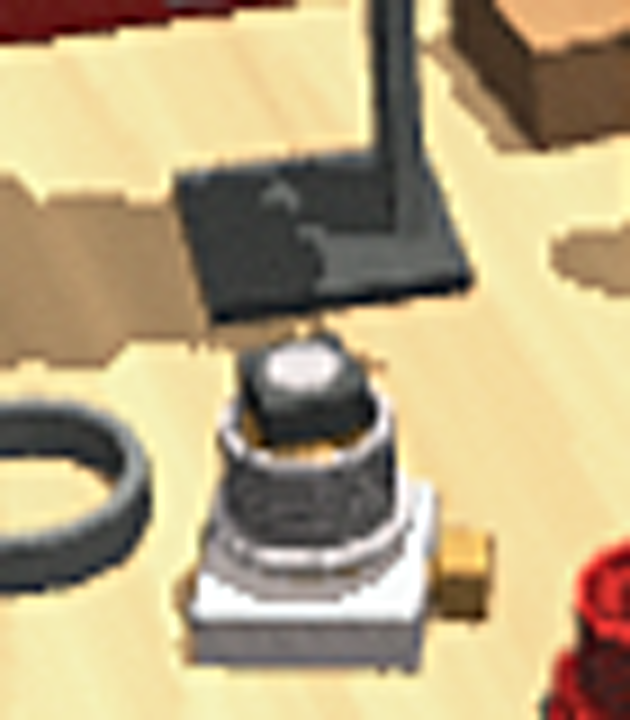

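View pics/q3.png

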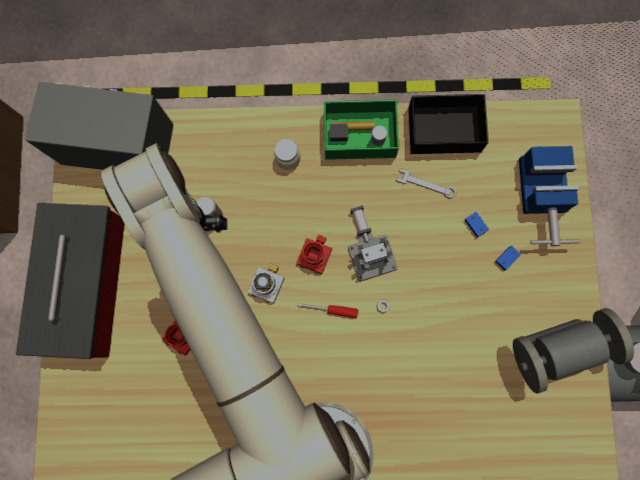

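View pics/q4.png

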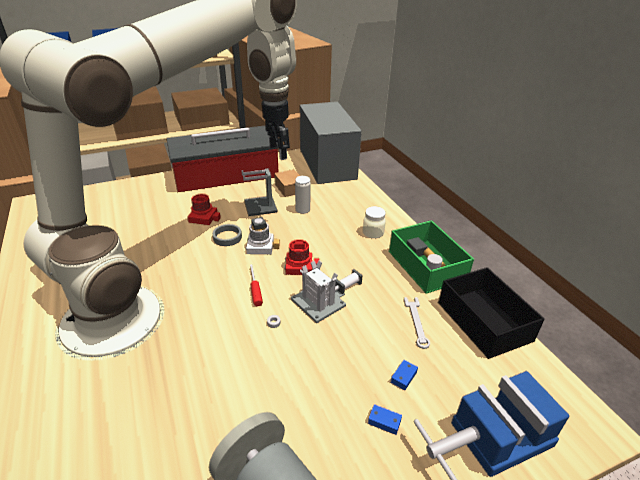

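```bash
python3 -c "
from h import *
print(job_done())"
```

```text
the job is handed in; nothing more can be done
None
```

The feeder is loaded and the air plug is seated and locked in the coupler. I handed the job in at about 61 s of the 210 s; no verdict comes back.

- **Plates:** All five plates were on the bench. They are in the magazine flat in the order 24, 20, 16, 12, 8 mm, thickest at the bottom. The height at which each plate touched the stack matched the expected thicknesses to within 1 mm, and the last side picture shows a level stack.
- **Trouble on the way:** On my first try the 16 mm plate met resistance of about 36 N on its way in and tipped in the grip. I set it back on the bench, gripped it again, corrected my magazine position by about 2 mm, and it then went in cleanly. The 24 mm plate had to be let go about 13 mm above the floor, because the gripper body would have hit the flared angles.
- **Plug and sleeve:** The plug touched down on the latch dogs at the expected height. I pulled the sleeve down 11.6 mm and more force gave no further travel, so I took that as its stop. I then let it return to its forward position. The last picture shows the plug's head about 13 mm lower, as it should be when fully home, and the sleeve rim back up. I did not pull on the plug to test the lock.
- **Disagreements:** Judged from the pictures alone, the plates looked about 4 mm thinner than listed. I sorted them by relative height, and the contact heights confirmed that order. The side camera also read about half a pixel off throughout.
- **Other things:** No plate was seen to be knocked aside. The other things on the bench look undisturbed, and the gripper was clear of everything at hand-in.

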